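# Trial-fit a taper-shank tool in the bench socket and free it with the wedge

### The job

Check that the tool with the brass bar fits the green bench socket and comes free again. Take it from the wooden rest, put its tapered shank into the socket with the bar turned about 45 degrees away from the line of the wedge, press it fully home and twist it until the bar lies in line with the wedge, then let go. Then drive the steel wedge all the way in, so that it lifts the tool loose, and leave the tool standing upright in the socket; leave the dark-knobbed tool in the rest.

Things in the scene. Friction and masses are not known exactly. Their poses are not given: they have to be found in the camera images.
- bar_tool: Steel tool with upright brass grip bar, 0.25 kg, shank down in a hole of the wooden rest (60 mm high). Origin: centre of its flange's underside (disc 50 mm, 6 thick); z up. Bar: 44 mm along x, 12 mm thick along y, 6 to 42 mm above the origin; grip it across the 12 mm. Shank below: taper 32 to 22 mm diameter over 40 mm, then a 16 mm round nose ending 52 mm below the origin.
- knob_tool: The other tool in the rest, to be left there: same size, dark flange and a round dark wooden knob. Origin as for bar_tool.
- holder: Green bench socket, fixed. Origin: on its axis at table level; x along the wedge's line, the way it is driven; z up. Tapered mouth 34 mm wide, 64 mm up. The copper collar round it (51 mm across, top 72 mm up) slides 6 mm down stiffly (about 6 N) under the tool's flange; fully home, the tool's origin is 66 mm above the holder's.
- wedge (a joint): Travel in m of the steel wedge that slides level through the slot under the socket: about 0 drawn out, 0.058 fully in, its head against the green cheeks. Slides stiffly (2 N, a few N more while lifting), stays where it is left; driven in, it lifts the seated tool about 7 mm.
- wedge_strike (a point): Middle of the outer face of the wedge's upright steel head, 45 mm above the table; the face looks along the holder's -x. The head is 44 mm wide, 12 mm thick, 6 to 64 mm above the table; push this face along the holder's +x with shut fingers. Drawn out, it lies 102 mm from the socket's axis.

How it is judged:
By the outcome, as a careful person would: the job done as asked, in the order asked, and still so for the second after the job is handed in, with the robot touching nothing.
It also fails if it takes over 51 s, if anything falls off the work surface, if the arm or the gripper's body presses on something with over 40 N, if the wrist force passes 120 N, or if a joint passes its speed limit or range.

### The arm

A 7-joint arm with a two-finger parallel gripper is mounted at the origin on a cart in front of the work surface, level with it; the furniture and walls round the work are solid. World frame = base frame: x ahead of the robot, y to its left, z up, the work surface at z = 0. Lengths are in m, angles in rad, forces in N, time in s.
With the tool pointing down it reaches from about 0.35 to 0.9 m from the base axis. Payload 8.1 kg.
Tool frame: the origin (TCP) lies midway between the tips of the shut fingers; the grasp point (between the pads) lies 19 mm behind it (arm.pinch_z is the distance from the TCP to the grasp point, in m); z points along the fingers, y is the direction in which the jaws open and shut (so a half turn about z gives the same grasp; the last joint's range is limited). The gripper opens to 92 mm and grips with 3 to 60 N. Pads are 19 mm wide; open, the fingers measure 130 mm over their backs; the gripper's body (75 mm by 190 mm) begins 47 mm behind the grasp point.
Start: joints at [1.014, 0.434, 0.025, 1.573, -0.012, 1.134, -0.075], TCP at [0.274, -0.562, 0.187] pointing down, gripper open.
Joint ranges: [-2.62, 2.62], [-0.44, 2.09], [-1.27, 1.32], [0.08, 2.57], [-1.32, 4.46], [0.12, 2], [-2.74, 2.74]. Speed limits (rad/s): [2.22, 2.22, 3.01, 3.01, 3.14, 3.14, 3.14].

### API

Orientations are given as a rotation vector (axis times angle).
In Python, from cell import arm, eyes gives the robot as it stands.
- The arm moves only by the tool apply_moves, never from a script. Its argument "targets" is one flat list of numbers, 5 for each row, row after row: the closure, from 0 (fully open) to 1 (shut), then the shift along the tool's x, y, z each as a share of 40 cm, from -1 to 1, then the turn about the tool's z as a share of pi/2 rad, from -1 to 1. A call has 1 to 20 rows; each row shifts and turns the commanded pose from where the row before left it, along the tool's axes as they then stand; what a row does not reach is not made up. A row lasts 1/8 s, in which the tool goes at most 62.5 mm and 10.7 degrees, less where a joint would pass 70% of its speed; a pose out of reach is approached as far as the arm can. A call with a number of a shift or a turn outside -1 to 1 is refused whole. A call with a gripper value outside its range is refused whole. The fingers move at their own pace and stop on an object; "grip_force" is the grip in N (left out, the last holds). Time passes only in rows, so rows that do not move let the fingers close. It gives the time, the measured TCP pose, the force and the opening at its end, in the units of the state.
- arm.observe(): the state, without advancing time (a new reading comes with each control period).
- eyes.get_image(name): name is "scene" or "top" or "wrist"; returns the picture (420x560x3 uint8, red, green, blue); there is no depth.
- eyes.camera_params(name): a dict with "camera_matrix" (3x3 intrinsics, pixels), "distortion" ([k1, k2, p1, p2, k3] as OpenCV has them; the pictures are not rectified), "xyz" and "attitude" of the camera in the world; the wrist camera has in their place "hand_eye" (4x4, takes a point from camera to tool coordinates, whose origin is the TCP and whose axes are the flange's). Camera axes: x right, y down, z forward; pixel columns grow to the right and rows downward; lengths in m; the calibration is good to about 2 mm. A picture is of the moment at which its call begins: read the wrist's pose just before it. camera_params takes no time and is no camera call.
- arm.sign_off(): hands the job in, once; it reports no verdict.
The state is a dict: "clock": time; "joints": joint angles; "dq": joint speeds; "joint_efforts": joint torques, N m; "position": TCP position; "ee_rot": TCP orientation; "force": force on the tool from outside, world axes, zero at the start; "ft_torque": the same for the moment, N m; "width": opening from 0.0 (shut) to 1.0 (fully open).
Only numpy, scipy, OpenCV 4.12 (cv2) and the standard library are available. Lean on these libraries where they do the work, as an engineer would, in place of code of your own. Each camera call takes 0.05 s, during which the arm holds its last target.

## Working session

There is one attempt and no reset: what is moved stays moved. The work goes in short steps, Python scripts to look and compute and a tool call to move; the robot and the scene stay as the last step left them, time stands still between calls to the robot, and variables do not carry over. Pictures are saved under pics/ and viewed, and the job is handed in when it is done.

Besides the shell and the picture viewer there is one more tool, called by a JSON object that holds its "name" and its "arguments", one argument or row to a line. apply_moves: Moves the arm, as the interface text tells. Its arguments: {"type":"object","properties":{"targets":{"type":"array"},"grip_force":{"type":"number"}},"required":["targets"]}

```bash
mkdir -p pics; ls; cat > h.py <<'E'
import numpy as np, cv2
from cell import arm, eyes
from scipy.spatial.transform import Rotation as R
def snap(n,f):
    im=eyes.get_image(n); cv2.imwrite('pics/'+f,im[:,:,::-1]); return im
E
python3 - <<'E'
from h import *
s=arm.observe(); print(s)
for n in ['scene','top','wrist']:
    snap(n,n+'0.png'); print(n,eyes.camera_params(n))
E
```

```text
pics
{'clock': 0.0, 'joints': array([ 1.01440195,  0.43520864,  0.02495327,  1.57411894, -0.01159372,
        1.13396816, -0.07510007]), 'dq': array([-1.85751162e-03, -5.87141620e-05,  1.17698723e-03, -9.37724165e-04,
        2.16417063e-03,  1.02961237e-04,  5.95532315e-04]), 'joint_efforts': array([-1.76034897e-03, -6.67863107e+01,  9.83739384e-01, -3.14456570e+01,
       -6.06943807e-02,  4.30086418e-02,  1.58073799e-04]), 'position': array([ 0.27368616, -0.5612501 ,  0.18604525]), 'ee_rot': array([-3.05964506e+00, -7.06308961e-01,  7.60591846e-04]), 'force': array([-0.28842739, -0.62293725,  0.17480562]), 'ft_torque': array([-0.01226691,  0.01058673,  0.01750915]), 'width': 1.0023434929406378}
scene {'camera_matrix': array([[421.96643208,   0.        , 287.07360406],
       [  0.        , 421.96643208, 206.9456894 ],
       [  0.        ,   0.        ,   1.        ]]), 'distortion': array([-0.04969995,  0.        ,  0.        ,  0.        ,  0.        ]), 'xyz': array([0.02708778, 0.57047091, 0.49379571]), 'attitude': array([-0.94280338,  2.263878  , -1.30427852])}
top {'camera_m
[... 283 characters left out ...]
2768, 0.93277488]), 'attitude': array([-2.15576732,  2.17343339, -0.13190655])}
wrist {'camera_matrix': array([[303.828171  ,   0.        , 283.50423769],
       [  0.        , 303.828171  , 209.58774851],
       [  0.        ,   0.        ,   1.        ]]), 'distortion': array([-0.03734671,  0.        ,  0.        ,  0.        ,  0.        ]), 'hand_eye': array([[-1.78271817e-03, -9.52838457e-01, -3.03472728e-01,
         8.22750439e-02],
       [ 9.99998150e-01, -1.47946385e-03, -1.22918731e-03,
         7.55287928e-04],
       [ 7.22240008e-04, -3.03474358e-01,  9.52839332e-01,
        -1.97293394e-01],
       [ 0.00000000e+00,  0.00000000e+00,  0.00000000e+00,
         1.00000000e+00]])}
```

View pics/scene0.png

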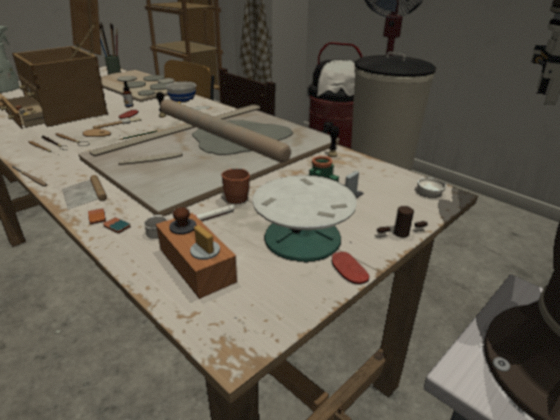

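View pics/top0.png

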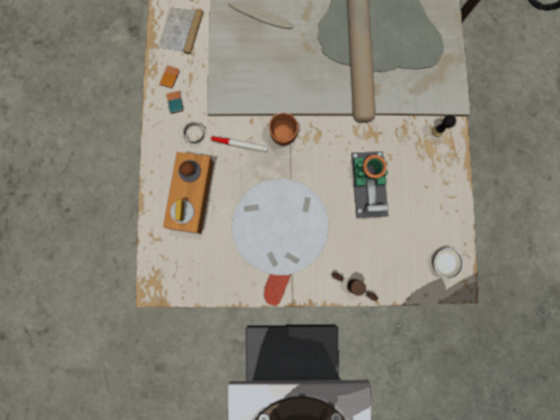

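View pics/wrist0.png

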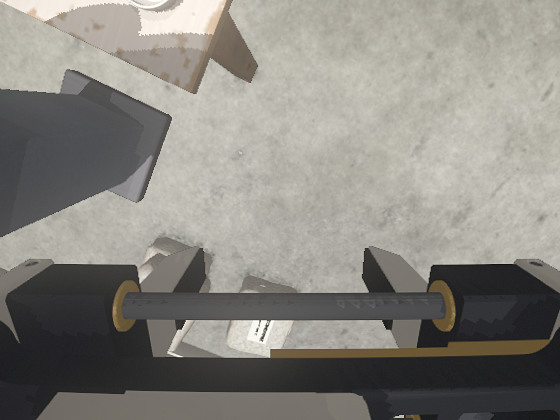

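The top view shows the rest at about (188,192), with the brass bar near (181,211). The socket collar is near (373,167) and the wedge head near (377,208). I'll zoom in on these.

```bash
python3 - <<'E'
import cv2,numpy as np
a=cv2.imread('pics/top0.png')
c=[cv2.resize(a[y:y+80,x:x+60],None,fx=6,fy=6,interpolation=cv2.INTER_CUBIC) for x,y in((155,150),(345,145))]
cv2.imwrite('pics/topz.png',np.hstack(c))
b=cv2.imread('pics/scene0.png')
cv2.imwrite('pics/scz.png',cv2.resize(np.hstack([b[190:290,150:250],b[140:240,290:390]]),None,fx=4,fy=4,interpolation=cv2.INTER_CUBIC))
E
```

```text
(no output)
```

View pics/topz.png

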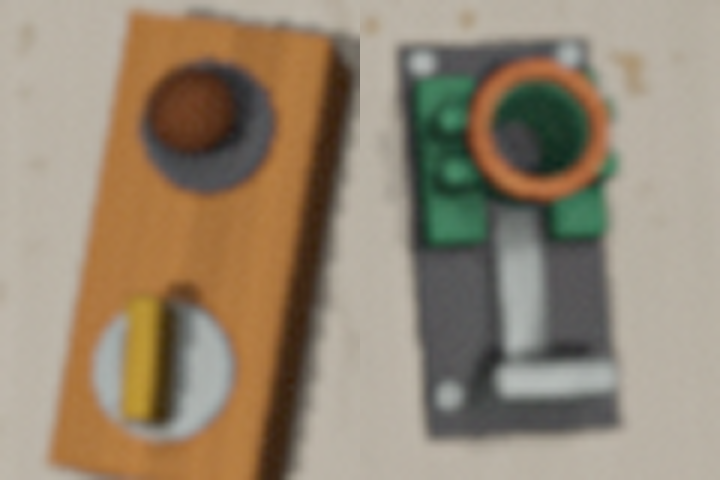

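View pics/scz.png

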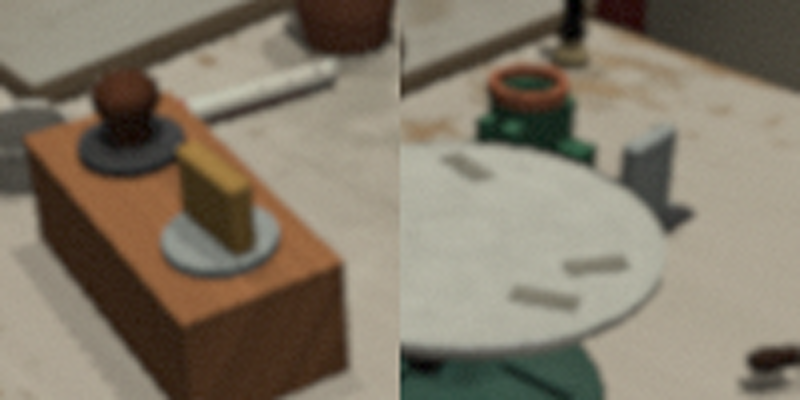

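```bash
cat >> h.py <<'E'
def cam(n,s=None):
    p=eyes.camera_params(n)
    if n=='wrist':
        T=np.eye(4);T[:3,:3]=R.from_rotvec(s['ee_rot']).as_matrix();T[:3,3]=s['position']
        T=T@p['hand_eye'];return p,T[:3,:3],T[:3,3]
    return p,R.from_rotvec(p['attitude']).as_matrix(),np.array(p['xyz'])
def ray(c,uv):
    p,M,t=c
    q=cv2.undistortPoints(np.array([[uv]],float),p['camera_matrix'],p['distortion'])[0,0]
    return t,M@np.array([q[0],q[1],1])
def onz(c,uv,z):
    t,d=ray(c,uv);return t+d*(z-t[2])/d[2]
def proj(c,P):
    p,M,t=c
    return cv2.projectPoints((M.T@(np.asarray(P,float).reshape(-1,3)-t).T).T.copy(),np.zeros(3),np.zeros(3),p['camera_matrix'],p['distortion'])[0][:,0]
E
python3 - <<'E'
from h import *
a=cv2.imread('pics/top0.png');c=cam('top');print(c[1].round(3))
hsv=cv2.cvtColor(a,cv2.COLOR_BGR2HSV)
def blob(m,box):
    x0,y0,x1,y1=box;mm=np.zeros_like(m);mm[y0:y1,x0:x1]=m[y0:y1,x0:x1]
    cs,_=cv2.findContours(mm,cv2.RETR_EXTERNAL,cv2.CHAIN_APPROX_NONE);k=max(cs,key=cv2.contourArea);return k
# collar
m=cv2.inRange(hsv,(3,120,90),(18,255,255));k=blob(m,(355,150,395,185));e=cv2.fitEllipse(cv2.convexHull(k));print('collar',e,onz(c,e[0],.072))
# bar
m=cv2.inRange(hsv,(20,120,80),(32,255,255));k=blob(m,(165,195,200,228));e=cv2.minAreaRect(k);print('bar',e)
# disc: hull of grey + yellow
m=cv2.inRange(hsv,(0,0,60),(179,70,255))|m;k=blob(m,(168,197,197,226));e=cv2.fitEllipse(cv2.convexHull(k));print('flange',e,onz(c,e[0],.066))
print('manual flange',onz(c,(181.6,211),.066),'wedge head top',onz(c,(377.8,208.3),.064))
for uv in[(369,206.5),(369,210),(386.5,206),(386.5,209.5)]:print(onz(c,uv,.064))
# plate corners z~0.006
for uv in[(352,153),(382.5,151.5),(387.5,215.5),(356.3,217.5)]:print('plate',onz(c,uv,.004))
# rest corners z .06
for uv in[(176.8,152.2),(210.5,156.3),(197.5,230.5),(163,227)]:print('rest',onz(c,uv,.06))
# wheel
s=cam('scene')
for z in(.1,.12,.14,.16):
    P=onz(c,(280,226),z);print(z,P,proj(s,P), onz(c,(329,226),z)[:2])
E
```

```text
[[-0.008 -0.993  0.115]
 [-1.     0.008 -0.006]
 [ 0.006 -0.115 -0.993]]
collar ((374.1802673339844, 166.3437957763672), (22.69066619873047, 23.988483428955078), 142.48855590820312) [ 0.62249648 -0.16522523  0.072     ]
bar ((178.5, 209.5), (19.0, 5.0), 90.0)
flange ((181.7324676513672, 211.08677673339844), (23.228139877319336, 23.464859008789062), 54.88727569580078) [0.5291809  0.24920652 0.066     ]
manual flange [0.52937023 0.24949671 0.066     ] wedge head top [ 0.53215392 -0.17160851  0.064     ]
[ 0.53619703 -0.15262641  0.064     ]
[ 0.52861819 -0.15237654  0.064     ]
[ 0.53700559 -0.19074817  0.064     ]
[ 0.52940958 -0.19045871  0.064     ]
plate [ 0.67001972 -0.13015713  0.004     ]
plate [ 0.67351029 -0.202284    0.004     ]
plate [ 0.5226283  -0.20795467  0.004     ]
plate [ 0.51862471 -0.13556118  0.004     ]
rest [0.66030843 0.26470531 0.06      ]
rest [0.65012896 0.19003238 0.06      ]
rest [0.48776613 0.21580555 0.06      ]
rest [0.49575332 0.29072448 0.06      ]
0.1 [0.49293125 0.03894993 0.1       ] [[305.162625   197.21242275]] [ 0.4920941  -0.06116547]
0.12 [0.49133094 0.03889656 0.12      ] [[306.22775367 188.26281195]] [ 0.49051389 -0.05881446]
0.14 [0.48973062 0.03884319 0.14      ] [[307.32178273 179.06363476]] [ 0.48893368 -0.05646345]
0.16 [0.48813031 0.03878982 0.16      ] [[308.44573792 169.60568857]] [ 0.48735347 -0.05411243]
```

{"name": "apply_moves", "arguments": {
  "targets": [0,0,0,-0.13,0.11,0,0,0,-0.13,0.11,0,0,0,-0.13,0.11,0,0.064,-0.104,0.037,0,0,0.064,-0.104,0.037,0,0,0.064,-0.104,0.037,0,0,0.064,-0.104,0.037,0,0,0.064,-0.104,0.037,0,0,0.064,-0.104,0.037,0,0,0.064,-0.104,0.037,0,0,0.064,-0.104,0.037,0,0,0.064,-0.104,0.037,0,0,0.064,-0.104,0.037,0,0,0,0,0,0]
}}

```text
clock: 1.9
position: [0.5574, -0.158, 0.1931]
ee_rot: [-3.138, 0.09, 0.003]
force: [-0.5, -0.8, 0.4]
width: 1.0
```

```bash
python3 - <<'E'
from h import *
s=arm.observe(); snap('wrist','w1.png'); print(s['position'],s['ee_rot'],s['clock'],s['joints'].round(2))
np.save('s1.npy',s,allow_pickle=True)
E
```

```text
[ 0.55741607 -0.15797051  0.19311081] [-3.13754463  0.09022011  0.00324524] 1.9 [ 0.25  0.36 -0.09  1.67  0.03  1.11 -1.47]
```

View pics/w1.png

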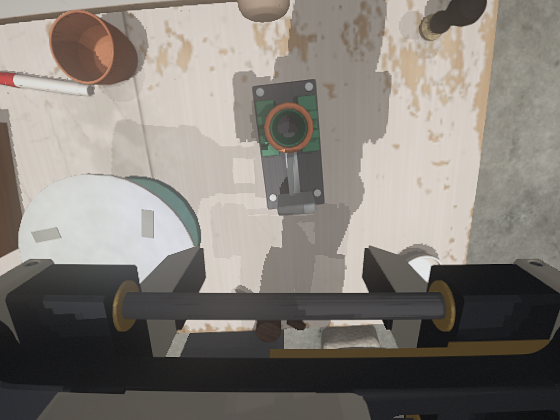

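The collar is at about (289,128), the plate spans (252..325, 80..212), and the wedge head is near (297,204). Next I'll measure them.

```bash
python3 - <<'E'
from h import *
s=np.load('s1.npy',allow_pickle=True).item();c=cam('wrist',s)
a=cv2.imread('pics/w1.png');hsv=cv2.cvtColor(a,cv2.COLOR_BGR2HSV)
m=cv2.inRange(hsv,(3,120,80),(18,255,255));mm=np.zeros_like(m);mm[95:160,258:320]=m[95:160,258:320]
cs,_=cv2.findContours(mm,cv2.RETR_EXTERNAL,cv2.CHAIN_APPROX_NONE);k=max(cs,key=cv2.contourArea)
e=cv2.fitEllipse(cv2.convexHull(k));print(e,onz(c,e[0],.072))
z=cv2.resize(a[70:220,240:340],None,fx=4,fy=4,interpolation=cv2.INTER_CUBIC);cv2.imwrite('pics/w1z.png',z)
E
```

```text
((295.9744567871094, 125.95140075683594), (31.98085594177246, 43.89581298828125), 170.3446502685547) [ 0.62643978 -0.17483673  0.072     ]
```

View pics/w1z.png

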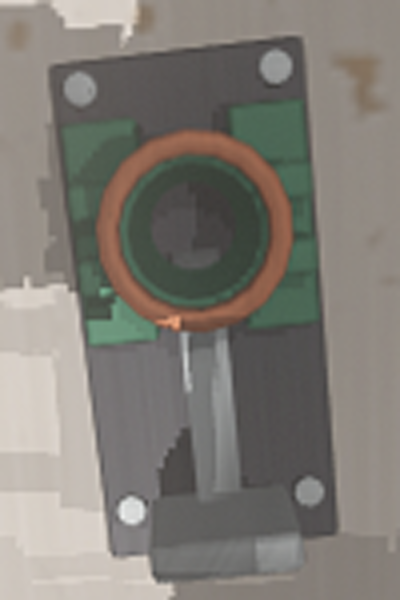

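```bash
python3 - <<'E'
from h import *
s=np.load('s1.npy',allow_pickle=True).item();c=cam('wrist',s)
a=cv2.imread('pics/w1.png');hsv=cv2.cvtColor(a,cv2.COLOR_BGR2HSV)
m=cv2.inRange(hsv,(3,90,50),(18,255,255));mm=np.zeros_like(m);mm[98:158,262:318]=m[98:158,262:318]
cs,_=cv2.findContours(mm,cv2.RETR_EXTERNAL,cv2.CHAIN_APPROX_NONE);k=max(cs,key=cv2.contourArea)
e=cv2.fitEllipse(cv2.convexHull(k));print(e,onz(c,e[0],.072))
f=lambda u,v,z:onz(c,(240+u/4-.375,70+v/4-.375),z)
print('man',f(195,230,.072))
P=[f(48,67,.004),f(302,37,.004),f(338,533,.004),f(112,557,.004)]
for p in P:print(p)
y=lambda a,b:np.degrees(np.arctan2(*(b-a)[1::-1]))
print(y(P[3],P[0]),y(P[2],P[1]),y(P[1],P[0])-90,y(P[2],P[3])-90, np.mean(P,0))
# head: top-face corners & wedge bar bottom
H=[f(160,490,.064),f(288,485,.064),f(302,536,.064),f(151,545,.064)];
for p in H:print('head',p)
print(y(H[1],H[0])-90,y(H[2],H[3])-90)
E
```

```text
((288.2759094238281, 127.19198608398438), (48.67905044555664, 50.11296844482422), 7.933238506317139) [ 0.62567703 -0.16698246  0.072     ]
man [ 0.62573703 -0.16708642  0.072     ]
[ 0.67228395 -0.12669615  0.004     ]
[ 0.67611936 -0.20227419  0.004     ]
[ 0.5227202  -0.20974065  0.004     ]
[ 0.51874565 -0.13431471  0.004     ]
2.840682115050229 2.786582084065691 2.9051318250536298 3.016393909036239 [ 0.59746729 -0.16825643  0.004     ]
head [ 0.55627847 -0.15368189  0.064     ]
head [ 0.55564369 -0.18910539  0.064     ]
head [ 0.54069782 -0.19256276  0.064     ]
head [ 0.54052378 -0.15015254  0.064     ]
-1.0266195477331905 0.23512621022715052
```

{"name": "apply_moves", "arguments": {
  "targets": [0,-0.025,-0.126,0,0,0,-0.025,-0.126,0,0,0,-0.025,-0.126,0,0,0,-0.025,-0.126,0,0,0,-0.025,-0.126,0,0,0,-0.025,-0.126,0,0,0,-0.025,-0.126,0,0,0,-0.025,-0.126,0,0,0,0,0,0,0]
}}

```text
clock: 3.08
position: [0.5014, 0.2479, 0.1951]
ee_rot: [-3.138, 0.093, 0.0]
force: [-0.1, -0.8, -0.3]
width: 1.001
```

```bash
python3 - <<'E'
from h import *
s=arm.observe(); snap('wrist','w2.png'); print(s['position'],s['ee_rot'],s['clock'],s['joints'].round(2))
np.save('s2.npy',s,allow_pickle=True)
a=cv2.imread('pics/w2.png');cv2.imwrite('pics/w2z.png',cv2.resize(a[100:250,200:390],None,fx=4,fy=4,interpolation=cv2.INTER_CUBIC))
E
```

```text
[0.50144193 0.2479142  0.19512057] [-3.13837939e+00  9.33820342e-02  1.15479902e-04] 3.075 [-0.36  0.34 -0.26  1.71  0.09  1.11 -2.28]
```

View pics/w2.png

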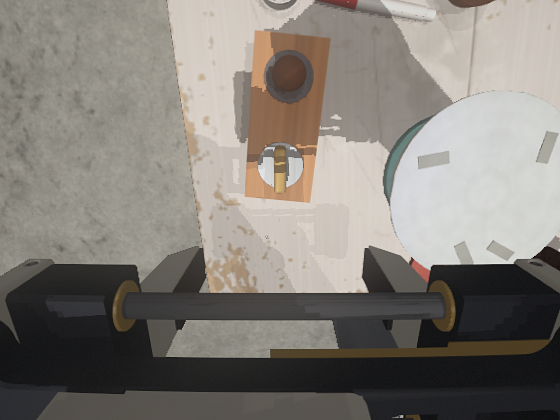

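View pics/w2z.png

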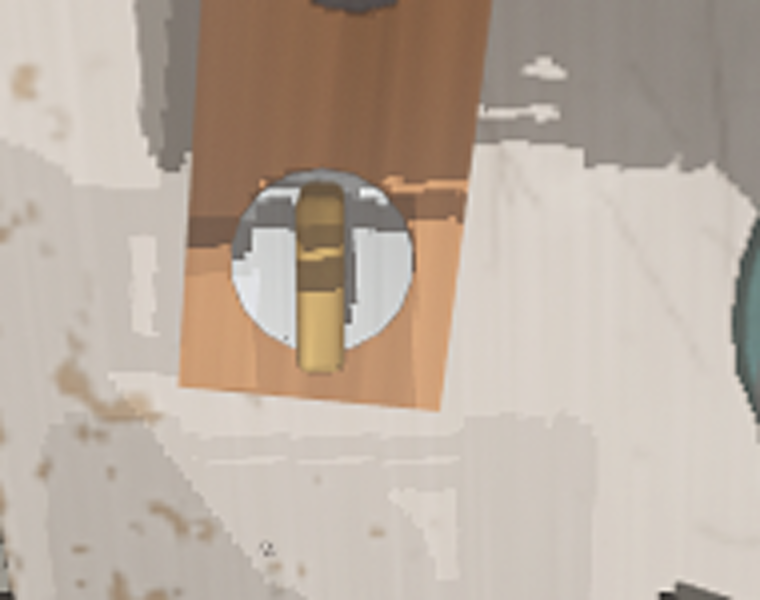

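```bash
python3 - <<'E'
from h import *
s=np.load('s2.npy',allow_pickle=True).item();c=cam('wrist',s)
f=lambda u,v,z:onz(c,(200+u/4-.375,100+v/4-.375),z)
F=f(322,260,.066);print('flange',F)
y=lambda a,b:np.degrees(np.arctan2(*(b-a)[1::-1]))
for u0,u1 in((298,298),(344,345)):print('baredge',y(f(u1,365,.102),f(u0,250,.102)))
print('bar mid near end',f(320.5,374,.102))
h=np.degrees(2*np.arctan2(s['ee_rot'][1],s['ee_rot'][0]));print('h',h%360)
M=R.from_rotvec(s['ee_rot']).as_matrix();print('tool shift',M.T@(F-s['position']))
# check bar prediction projection
for yaw in(-2,-4,-6):
  a=np.radians(yaw);X=np.array([np.cos(a),np.sin(a),0]);Y=np.array([-X[1],X[0],0])
  pts=[np.array([F[0],F[1],.102])+i*.022*X+j*.006*Y for i in(-1,1) for j in(1,-1)]
  print(yaw,((proj(c,pts)-[200,100]+.375)*4).round(0).tolist())
E
```

```text
flange [0.5310303  0.24955186 0.066     ]
baredge -4.034676766516081
baredge -2.894763466963105
bar mid near end [0.5087396  0.25088399 0.102     ]
h 356.59135010469043
tool shift [ 0.02945515 -0.00315883  0.12912278]
-2 [[298.0, 373.0], [347.0, 372.0], [292.0, 193.0], [343.0, 191.0]]
-4 [[295.0, 372.0], [344.0, 373.0], [295.0, 192.0], [346.0, 192.0]]
-6 [[292.0, 372.0], [341.0, 374.0], [298.0, 191.0], [349.0, 193.0]]
```

{"name": "apply_moves", "arguments": {
  "targets": [0,0.074,-0.008,0.05,0,0,0,0,0.1,0,0,0,0,0.1,0,0,0,0,0.06,0,0,0,0,0,0,0,0,0,0,0]
}}

```text
clock: 3.88
position: [0.5335, 0.2446, 0.072]
ee_rot: [-3.14, 0.104, -0.002]
force: [0.3, 0.2, 0.3]
width: 1.001
```

{"name": "apply_moves", "arguments": {
  "targets": [0,-0.007,-0.012,0,0,0,0,0,0,0,1,0,0,0,0,1,0,0,0,0,1,0,0,0,0,1,0,0,0,0,1,0,0,0,0],
  "grip_force": 55
}}

```text
clock: 4.75
position: [0.5298, 0.2506, 0.0708]
ee_rot: [3.14, -0.102, -0.0]
force: [-0.9, 0.6, -1.2]
width: 0.503
```

{"name": "apply_moves", "arguments": {
  "targets": [1,0,0,0,0,1,0,0,0,0,1,0,0,0,0,1,0,0,0,0,1,0,0,0,0]
}}

```text
clock: 5.38
position: [0.5298, 0.2506, 0.0708]
ee_rot: [3.14, -0.102, -0.0]
force: [-0.4, -0.0, 0.3]
width: 0.006
```

```bash
python3 - <<'E'
from h import *
s=arm.observe(); print(s['width'],s['position'],s['force'])
a=snap('wrist','w3.png');b=snap('scene','s3.png')
cv2.imwrite('pics/s3z.png',cv2.resize(b[150:300,120:300,::-1],None,fx=4,fy=4,interpolation=cv2.INTER_CUBIC))
E
```

```text
0.006383753245644486 [0.52977915 0.2506052  0.07079909] [-0.37886681 -0.02186034  0.27123631]
```

View pics/w3.png

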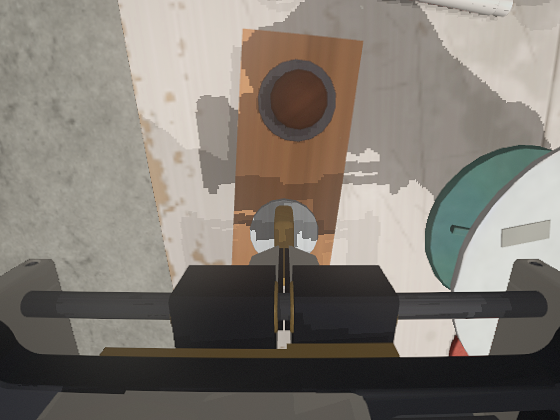

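View pics/s3z.png

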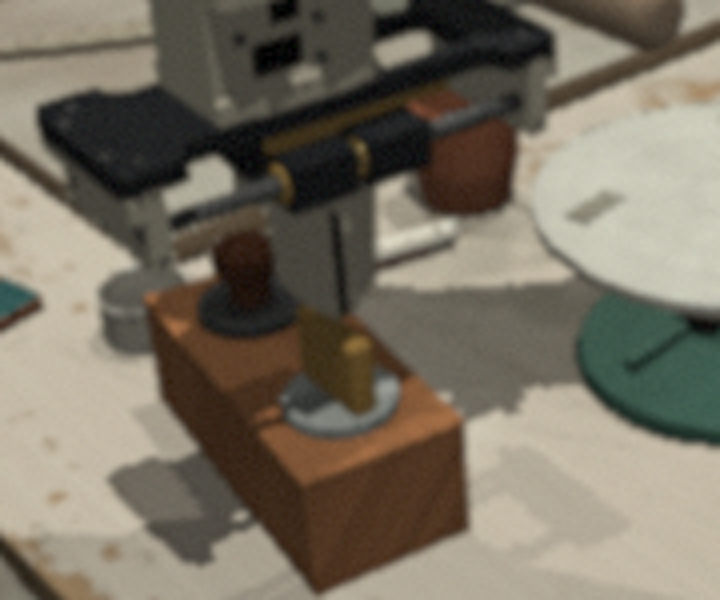

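```bash
python3 - <<'E'
from h import *
s=arm.observe();S=cam('scene');W=cam('wrist',s)
for z in(.0,.01,.02,.03,.05,.07,.09):
  P=s['position']+[0,0,z];print(z,((proj(S,P)-[120,150])*4)[0].round(),proj(W,P)[0].round())
for P in([.531,.2495,.066],[.531,.2495,.102],[.509,.2505,.102],[.553,.2485,.102],[.509,.2505,.066],[.553,.2485,.066]):print(P,((proj(S,P)-[120,150])*4)[0].round(),proj(W,P)[0].round())
E
```

```text
0.0 [336. 386.] [283. 236.]
0.01 [334. 367.] [283. 242.]
0.02 [332. 347.] [283. 249.]
0.03 [330. 327.] [283. 256.]
0.05 [326. 287.] [282. 272.]
0.07 [322. 245.] [282. 293.]
0.09 [318. 202.] [282. 319.]
[0.531, 0.2495, 0.066] [338. 393.] [284. 232.]
[0.531, 0.2495, 0.102] [330. 323.] [284. 255.]
[0.509, 0.2505, 0.102] [360. 345.] [285. 286.]
[0.553, 0.2485, 0.102] [302. 301.] [283. 220.]
[0.509, 0.2505, 0.066] [367. 417.] [285. 260.]
[0.553, 0.2485, 0.066] [310. 370.] [283. 203.]
```

```bash
python3 - <<'E'
from h import *
a=cv2.imread('pics/w3.png');cv2.imwrite('pics/w3z.png',cv2.resize(a[180:360,190:380],None,fx=4,fy=3.3,interpolation=cv2.INTER_CUBIC))
t=snap('top','t3.png');cv2.imwrite('pics/t3z.png',cv2.resize(t[140:240,120:240,::-1],None,fx=6,fy=6,interpolation=cv2.INTER_CUBIC))
s=arm.observe();W=cam('wrist',s);S=cam('scene')
a=np.linspace(0,2*np.pi,13)
for z in(.066,.046):
  q=proj(W,np.c_[.531+.025*np.cos(a),.2495+.025*np.sin(a),a*0+z]);print(z,q.min(0),q.max(0))
E
```

```text
0.066 [249.39944013 198.55113261] [319.11408003 263.45309868]
0.046 [252.15691924 191.40053499] [316.26459639 251.70335389]
```

View pics/w3z.png

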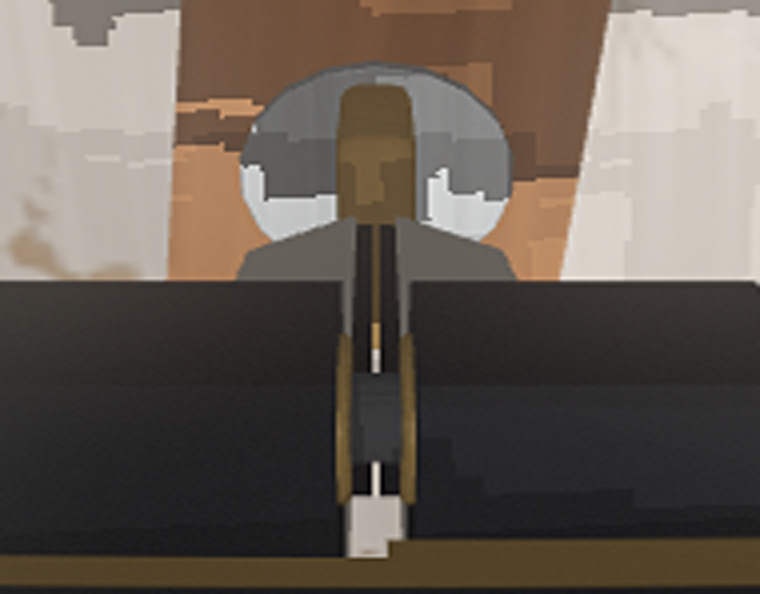

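View pics/t3z.png

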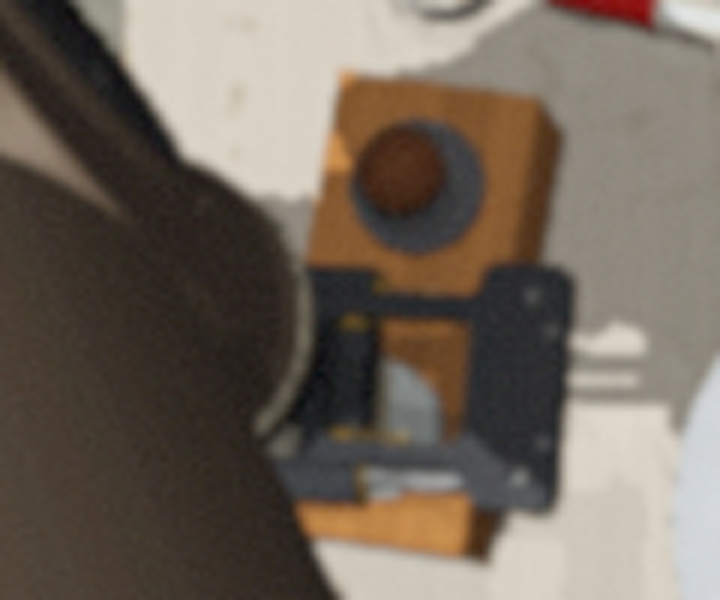

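```bash
python3 - <<'E'
from h import *
print(arm.pinch_z,[x for x in dir(arm) if x[0]!='_'])
s=arm.observe();W=cam('wrist',s);M=R.from_rotvec(s['ee_rot']).as_matrix()
for x in(.0095,.0125):
  for z in(0,-.02,-.03,-.035,-.04,-.05):
    P=s['position']+M@[x,0,z];Q=s['position']+M@[x,.02,z];print(x,z,proj(W,P)[0].round(1),proj(W,Q)[0].round(1))
E
```

```text
0.0188 ['PlanningError', 'observe', 'pinch_z', 'sign_off']
0.0095 0 [282.7 223.7] [311.6 223.7]
0.0095 -0.02 [282.6 234.8] [314.4 234.7]
0.0095 -0.03 [282.5 241.2] [316.  241.1]
0.0095 -0.035 [282.5 244.7] [316.8 244.6]
0.0095 -0.04 [282.5 248.3] [317.7 248.2]
0.0095 -0.05 [282.4 256.2] [319.7 256.2]
0.0125 0 [282.7 219.6] [311.7 219.6]
0.0125 -0.02 [282.6 230.4] [314.5 230.3]
0.0125 -0.03 [282.5 236.6] [316.1 236.5]
0.0125 -0.035 [282.5 239.9] [317.  239.9]
0.0125 -0.04 [282.4 243.4] [317.9 243.4]
0.0125 -0.05 [282.4 251.1] [319.9 251.1]
```

{"name": "apply_moves", "arguments": {
  "targets": [0,0,0,0,0,0,0,0,0,0,0,0,0,0,0,0,0,0,0,0,0,0,0,0,0,0,0,0,0.03,0,0,0,0,0.03,0,0,0,0,0,0]
}}

```text
clock: 6.52
position: [0.5287, 0.25, 0.0452]
ee_rot: [3.138, -0.101, -0.004]
force: [-0.5, -0.2, 0.0]
width: 0.826
```

```bash
python3 - <<'E'
from h import *
s=arm.observe(); print(s['clock'],s['width'],s['position'],s['force'])
b=snap('scene','s4.png')
cv2.imwrite('pics/s4z.png',cv2.resize(b[150:300,120:300,::-1],None,fx=4,fy=4,interpolation=cv2.INTER_CUBIC))
snap('wrist','w4.png')
E
```

```text
6.525 0.8262910698731594 [0.52870722 0.2499599  0.04517873] [-0.4813824  -0.17043188  0.02481532]
```

View pics/s4z.png

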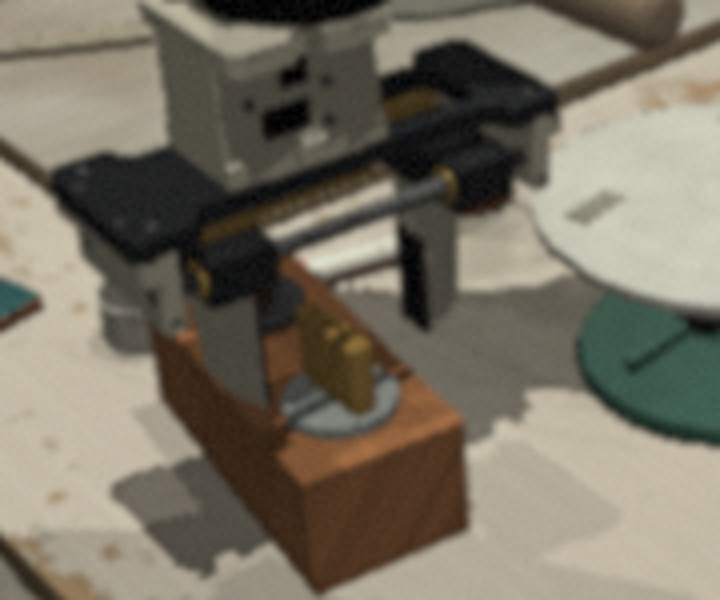

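View pics/w4.png

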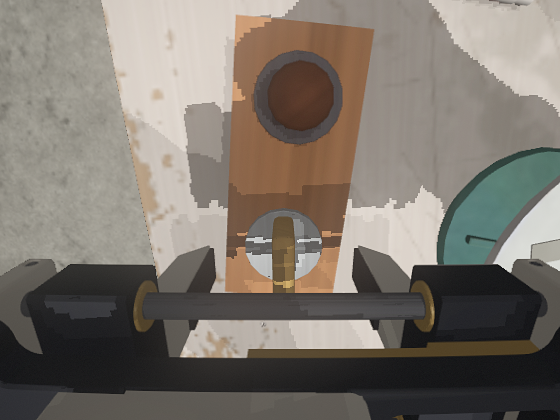

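{"name": "apply_moves", "arguments": {
  "targets": [0.5,0.005,0,0.025,0,1,0,0,0,0,1,0,0,0,0,1,0,0,0,0,1,0,0,0,0,1,0,0,0,0,1,0,0,0,0,1,0,0,0,0,1,0,0,0,0,1,0,0,0,0],
  "grip_force": 55
}}

```text
clock: 7.88
position: [0.5318, 0.2504, 0.0368]
ee_rot: [3.14, -0.102, -0.0]
force: [-0.2, 0.2, 0.5]
width: 0.127
```

```bash
python3 - <<'E'
from h import *
s=arm.observe(); print(s['clock'],s['width'],s['position'],s['ee_rot'],s['force'],s['ft_torque'])
b=snap('scene','s5.png')
cv2.imwrite('pics/s5z.png',cv2.resize(b[150:300,120:300,::-1],None,fx=4,fy=4,interpolation=cv2.INTER_CUBIC))
E
```

```text
7.875 0.12699084972251745 [0.53175317 0.25044847 0.03682514] [ 3.13988168e+00 -1.01641447e-01 -4.62319993e-05] [-0.16416333  0.20183208  0.46780646] [ 0.00966058  0.07110759 -0.02221574]
```

View pics/s5z.png

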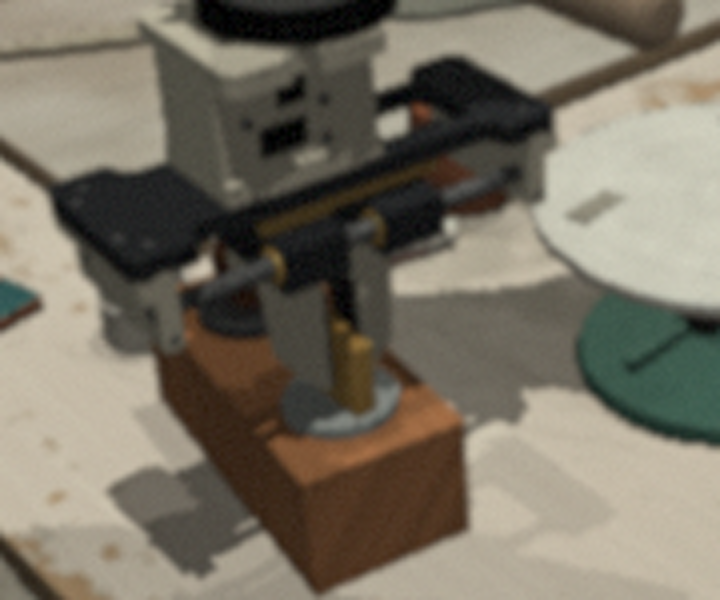

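{"name": "apply_moves", "arguments": {
  "targets": [1,0,0,-0.03,0,1,0,0,-0.1,0,1,0,0,-0.12,0,1,0,0,-0.08,0.107,1,0,0,-0.05,0.107,1,0,0,0,0.107,1,0,0,0,0.107,1,0,0,0,0]
}}

```text
clock: 8.93
position: [0.5308, 0.2496, 0.1869]
ee_rot: [2.954, -1.049, -0.003]
force: [0.7, 0.2, -3.8]
width: 0.125
```

```bash
cat >> h.py <<'E'
def head(s):
    X=R.from_rotvec(s['ee_rot']).as_matrix()[:,0];return np.degrees(np.arctan2(X[1],X[0]))
def to(P):
    s=arm.observe();M=R.from_rotvec(s['ee_rot']).as_matrix()
    print(round(s['clock'],2),'pos',s['position'].round(4),'h',head(s).round(2),'w',round(s['width'],3),'F',s['force'].round(1),'T',s['ft_torque'].round(2),'tilt',M[:2,2].round(4),'j7',s['joints'][6].round(2))
    print('share',(M.T@(np.array(P)-s['position'])/.4).round(4))
E
python3 -c "
from h import *
to([.625,-.1665,.19]);snap('scene','s6.png')"
```

```text
8.93 pos [0.5308 0.2496 0.1869] h -39.11 w 0.125 F [ 0.7  0.2 -3.8] T [ 0.15  0.04 -0.01] tilt [-0.0041 -0.0057] j7 -2.74
share [ 0.8389  0.6585 -0.0028]
```

View pics/s6.png

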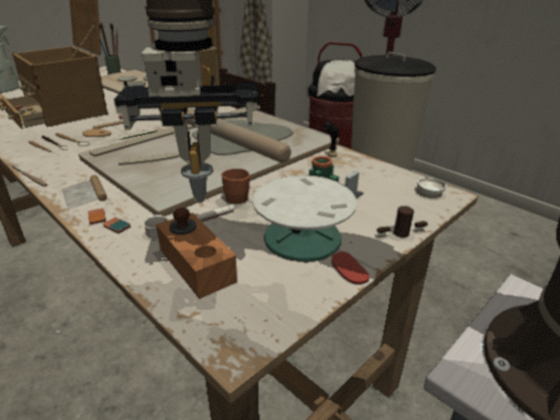

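{"name": "apply_moves", "arguments": {
  "targets": [1,0.05,0.04,0,0,1,0.088,0.069,0,0,1,0.088,0.069,0,0,1,0.088,0.069,0,0,1,0.088,0.069,0,0,1,0.088,0.069,0,0,1,0.088,0.069,0,0,1,0.088,0.069,0,0,1,0.088,0.069,0,0,1,0.088,0.069,0,0,1,0,0,0,0]
}}

```text
clock: 10.35
position: [0.6244, -0.1731, 0.1871]
ee_rot: [2.952, -1.056, -0.006]
force: [0.6, 0.5, -2.6]
width: 0.128
```

```bash
python3 -c "
from h import *
to([.625,-.1665,.13])"
```

```text
10.35 pos [ 0.6244 -0.1731  0.1871] h -39.36 w 0.128 F [ 0.6  0.5 -2.6] T [ 0.17  0.   -0.03] tilt [-0.0059 -0.0047] j7 -1.97
share [-0.0091 -0.0149  0.1427]
```

{"name": "apply_moves", "arguments": {
  "targets": [1,-0.009,-0.015,0.06,0.032,1,0,0,0.08,0,1,0,0,0,0,1,0,0,0,0]
}}

```text
clock: 10.85
position: [0.6263, -0.161, 0.1325]
ee_rot: [2.929, -1.123, -0.005]
force: [0.4, -0.9, -3.1]
width: 0.125
```

```bash
python3 -c "
from h import *
to([.625,-.1665,.043]);w=snap('wrist','w7.png');b=snap('scene','s7.png')
cv2.imwrite('pics/s7z.png',cv2.resize(b[100:210,270:400,::-1],None,fx=5,fy=5,interpolation=cv2.INTER_CUBIC))"
```

```text
10.85 pos [ 0.6263 -0.161   0.1325] h -41.97 w 0.125 F [ 0.4 -0.9 -3.1] T [ 0.07 -0.05 -0.02] tilt [-0.0042 -0.0029] j7 -2.01
share [0.007  0.0112 0.2238]
```

View pics/s7z.png

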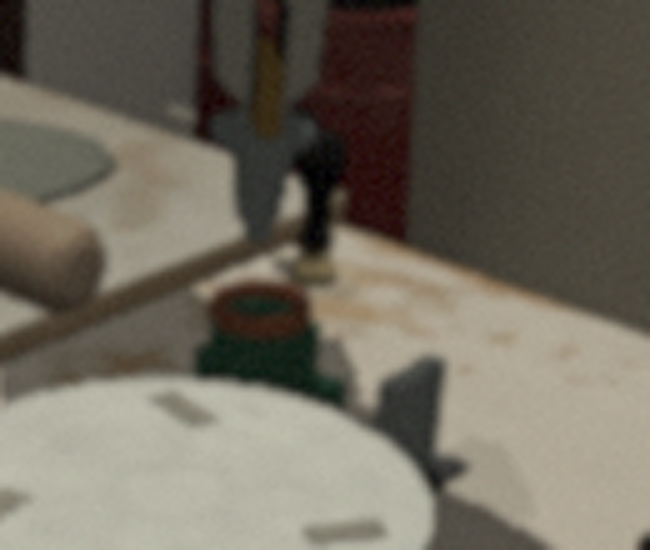

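View pics/w7.png

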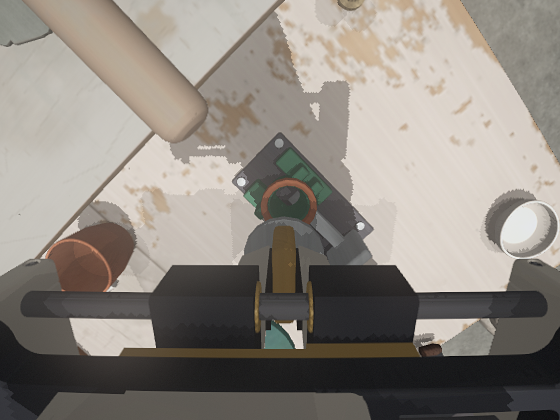

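{"name": "apply_moves", "arguments": {
  "targets": [1,0,0,0,0]
}}

```text
clock: 11.08
position: [0.6264, -0.1614, 0.1326]
ee_rot: [2.928, -1.125, -0.003]
force: [0.2, -1.0, -2.2]
width: 0.127
```

```bash
python3 -c "
from h import *
to([.625,-.1665,.043]);s=arm.observe()
c=cam('wrist',s);print(onz(c,(288.5,202),.072))
w=cv2.imread('pics/w7.png');cv2.imwrite('pics/w7z.png',cv2.resize(w[130:280,220:380],None,fx=4,fy=4,interpolation=cv2.INTER_CUBIC))"
```

```text
11.07 pos [ 0.6264 -0.1614  0.1326] h -42.02 w 0.127 F [ 0.2 -1.  -2.2] T [ 0.07 -0.02 -0.07] tilt [-0.0035 -0.0039] j7 -2.01
share [0.0059 0.0106 0.2241]
[ 0.62881609 -0.17045353  0.072     ]
```

View pics/w7z.png

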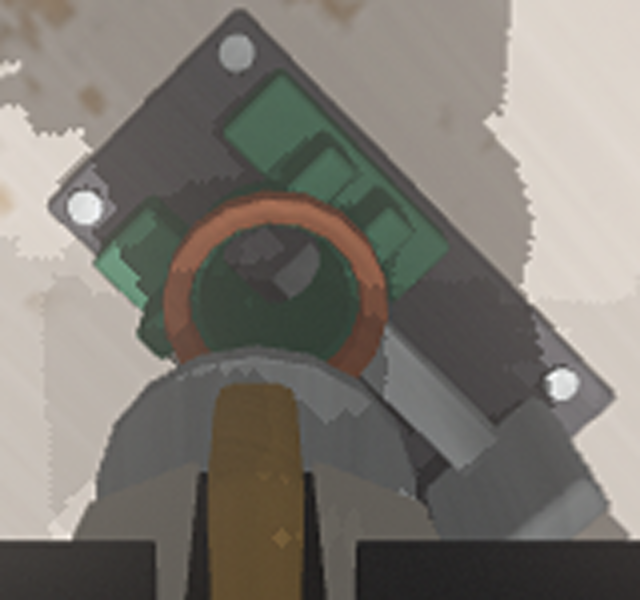

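{"name": "apply_moves", "arguments": {
  "targets": [1,0.009,0.012,0,0,1,0,0,0.06,0,1,0,0,0.06,0,1,0,0,0,0,1,0,0,0,0]
}}

```text
clock: 11.7
position: [0.6255, -0.168, 0.0845]
ee_rot: [2.927, -1.125, -0.004]
force: [0.4, 1.0, -2.6]
width: 0.129
```

```bash
python3 -c "
from h import *
to([.626,-.1675,.043])"
```

```text
11.7 pos [ 0.6255 -0.168   0.0845] h -42.05 w 0.129 F [ 0.4  1.  -2.6] T [ 0.11  0.02 -0.02] tilt [-0.0042 -0.0043] j7 -1.99
share [ 1.000e-04 -2.300e-03  1.036e-01]
```

{"name": "apply_moves", "arguments": {
  "targets": [1,0,0,0.03,0,1,0,0,0.025,0,1,0,0,0.02,0,1,0,0,0,0]
}}

```text
clock: 12.2
position: [0.6241, -0.1675, 0.0525]
ee_rot: [2.927, -1.125, -0.008]
force: [-0.3, 0.6, -2.6]
width: 0.126
```

```bash
python3 -c "
from h import *
to([.626,-.1675,.043])"
```

```text
12.2 pos [ 0.6241 -0.1675  0.0525] h -42.04 w 0.126 F [-0.3  0.6 -2.6] T [0.13 0.01 0.01] tilt [-0.0069 -0.0035] j7 -1.99
share [ 0.0036 -0.0032  0.0237]
```

{"name": "apply_moves", "arguments": {
  "targets": [1,0,0,0.01,0,1,0,0,0.008,0,1,0,0,0.006,0,1,0,0,0,0]
}}

```text
clock: 12.7
position: [0.6251, -0.1678, 0.0441]
ee_rot: [2.928, -1.125, -0.004]
force: [1.0, -0.7, 1.0]
width: 0.126
```

```bash
python3 -c "
from h import *
to([.626,-.1675,.043])"
```

```text
12.7 pos [ 0.6251 -0.1678  0.0441] h -42.04 w 0.126 F [ 1.  -0.7  1. ] T [ 0.07 -0.14  0.03] tilt [-0.0045 -0.004 ] j7 -1.98
share [ 0.0011 -0.002   0.0027]
```

{"name": "apply_moves", "arguments": {
  "targets": [1,0,0,0.006,0,1,0,0,0.006,0,1,0,0,0,0]
}}

```text
clock: 13.08
position: [0.6254, -0.1679, 0.0425]
ee_rot: [2.928, -1.126, -0.002]
force: [-10.6, 2.9, 32.9]
width: 0.126
```

```bash
python3 -c "
from h import *
to([.626,-.1675,.043])"
```

```text
13.07 pos [ 0.6254 -0.1679  0.0425] h -42.06 w 0.126 F [-10.6   2.9  32.9] T [0.89 2.47 0.05] tilt [-0.0029 -0.0035] j7 -1.98
share [ 0.0004 -0.0018 -0.0012]
```

{"name": "apply_moves", "arguments": {
  "targets": [1,-0.003,0.003,0,0,1,0,0,0.003,0,1,0,0,0,0]
}}

```text
clock: 13.45
position: [0.6254, -0.168, 0.0425]
ee_rot: [2.929, -1.126, 0.003]
force: [-8.9, 3.7, 37.6]
width: 0.121
```

```bash
python3 -c "
from h import *
to([.626,-.1675,.043]);b=snap('scene','s8.png')
cv2.imwrite('pics/s8z.png',cv2.resize(b[100:210,270:400,::-1],None,fx=5,fy=5,interpolation=cv2.INTER_CUBIC));snap('wrist','w8.png')"
```

```text
13.45 pos [ 0.6254 -0.168   0.0425] h -42.04 w 0.121 F [-8.9  3.7 37.6] T [1.03 2.06 0.  ] tilt [ 0.0004 -0.0038] j7 -1.98
share [ 0.0004 -0.0018 -0.0013]
```

View pics/s8z.png

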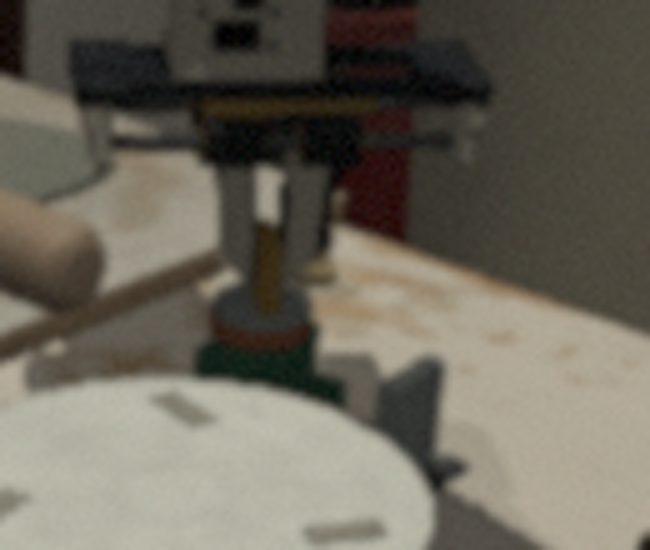

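View pics/w8.png

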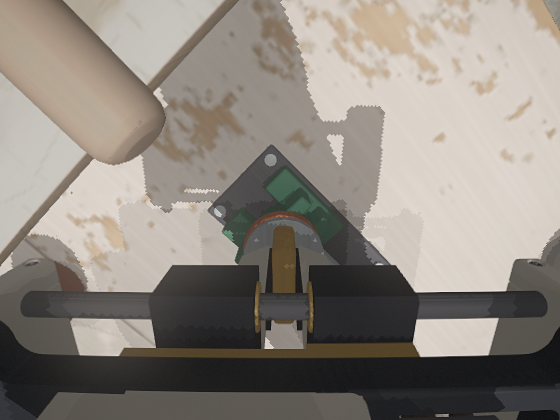

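{"name": "apply_moves", "arguments": {
  "targets": [1,0,0,-0.004,0,1,0,0,0,-0.083,1,0,0,0,-0.083,1,0,0,0,-0.083,1,0,0,0,0]
}}

```text
clock: 14.18
position: [0.6263, -0.1682, 0.0427]
ee_rot: [3.092, -0.532, 0.004]
force: [0.1, 0.5, 19.4]
width: 0.13
```

```bash
python3 -c "
from h import *
to([.626,-.1675,.043])"
```

```text
14.18 pos [ 0.6263 -0.1682  0.0427] h -19.53 w 0.13 F [ 0.1  0.5 19.4] T [0.33 0.11 0.01] tilt [ 0.0016 -0.0044] j7 -1.66
share [-0.0014 -0.0015 -0.0008]
```

{"name": "apply_moves", "arguments": {
  "targets": [1,0,0,0,-0.083,1,0,0,0,-0.083,1,0,0,0,-0.083,1,0,0,0,0,1,0,0,0,0]
}}

```text
clock: 14.8
position: [0.6265, -0.1677, 0.0427]
ee_rot: [3.136, 0.077, 0.002]
force: [-0.1, 1.0, 18.9]
width: 0.124
```

```bash
python3 -c "
from h import *
to([.626,-.1675,.043]);snap('wrist','w9.png')"
```

```text
14.8 pos [ 0.6265 -0.1677  0.0427] h 2.8 w 0.124 F [-0.1  1.  18.9] T [0.54 0.07 0.03] tilt [ 0.0017 -0.0042] j7 -1.34
share [-0.0011 -0.0006 -0.0008]
```

View pics/w9.png

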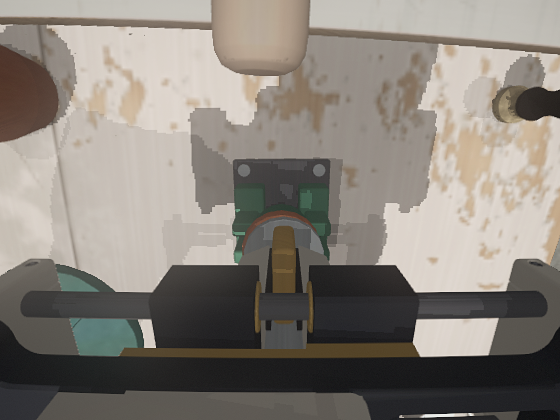

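{"name": "apply_moves", "arguments": {
  "targets": [1,0,0,-0.004,0,0.5,0,0,0,0,0.5,0,0,0,0,0.5,0,0,0,0,0.5,0,0,0,0,0.5,0,0,0,0,0.5,0,0,0,0]
}}

```text
clock: 15.72
position: [0.623, -0.1678, 0.041]
ee_rot: [3.137, 0.076, -0.009]
force: [0.3, -0.4, 1.1]
width: 0.5
```

```bash
python3 -c "
from h import *
to([.626,-.1675,.043])"
```

```text
15.72 pos [ 0.623  -0.1678  0.041 ] h 2.78 w 0.5 F [ 0.3 -0.4  1.1] T [-0.   -0.01 -0.04] tilt [-0.0054 -0.0038] j7 -1.34
share [ 0.0075 -0.0004 -0.0049]
```

{"name": "apply_moves", "arguments": {
  "targets": [0.5,0,0,-0.06,0,0.5,0,0,-0.12,0,0.5,0,0,-0.12,0,1,-0.05,0.01,-0.04,0,1,-0.1,0,0,0,1,-0.1,0,0,0,1,-0.1,0,0,0,1,0,0,0,0,1,0,0,0,0]
}}

```text
clock: 16.85
position: [0.4849, -0.178, 0.1783]
ee_rot: [3.137, 0.076, -0.006]
force: [-0.7, 0.2, -0.1]
width: 0.002
```

```bash
python3 -c "
from h import *
to([.489,-.174,.021]);s=arm.observe();np.save('s10.npy',s,allow_pickle=True);w=snap('wrist','w10.png')
cv2.imwrite('pics/w10z.png',cv2.resize(w[70:250,200:380,::-1],None,fx=3.3,fy=3.3,interpolation=cv2.INTER_CUBIC))
b=snap('scene','s10.png')
cv2.imwrite('pics/s10z.png',cv2.resize(b[100:210,270:400,::-1],None,fx=5,fy=5,interpolation=cv2.INTER_CUBIC))"
```

```text
16.85 pos [ 0.4849 -0.178   0.1783] h 2.78 w 0.002 F [-0.7  0.2 -0.1] T [ 0.05 -0.02  0.  ] tilt [-0.004  -0.0039] j7 -1.27
share [ 0.0125 -0.011   0.3931]
```

View pics/s10z.png

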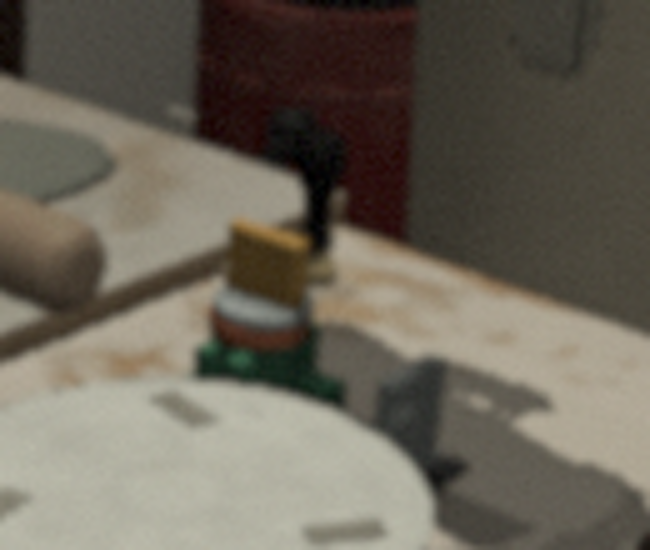

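View pics/w10z.png

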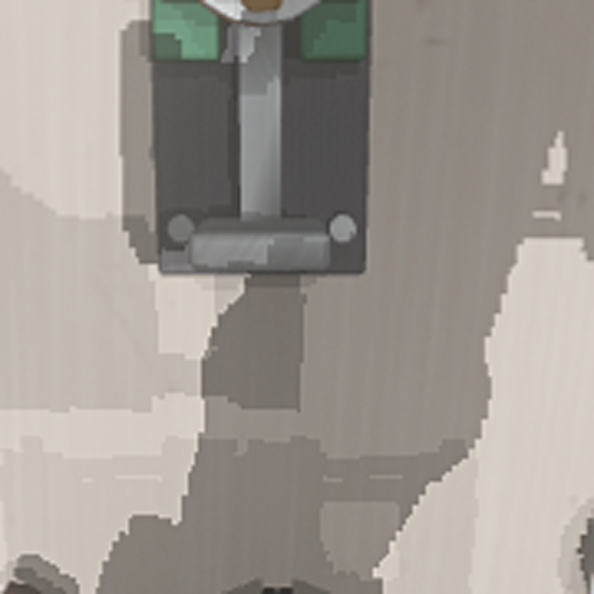

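```bash
python3 -c "
from h import *
s=np.load('s10.npy',allow_pickle=True).item();c=cam('wrist',s)
f=lambda u,v,z:onz(c,(200+u/3.3-.35,70+v/3.3-.35),z)
print(f(190,264,.064),f(330,271,.064),f(260,268,.064))
w=cv2.imread('pics/w10.png');cv2.imwrite('pics/w10y.png',cv2.resize(w[10:110,220:340],None,fx=6,fy=6,interpolation=cv2.INTER_CUBIC))"
```

```text
[ 0.53022    -0.15011017  0.064     ] [ 0.53007296 -0.19319227  0.064     ] [ 0.52998344 -0.17163457  0.064     ]
```

View pics/w10y.png

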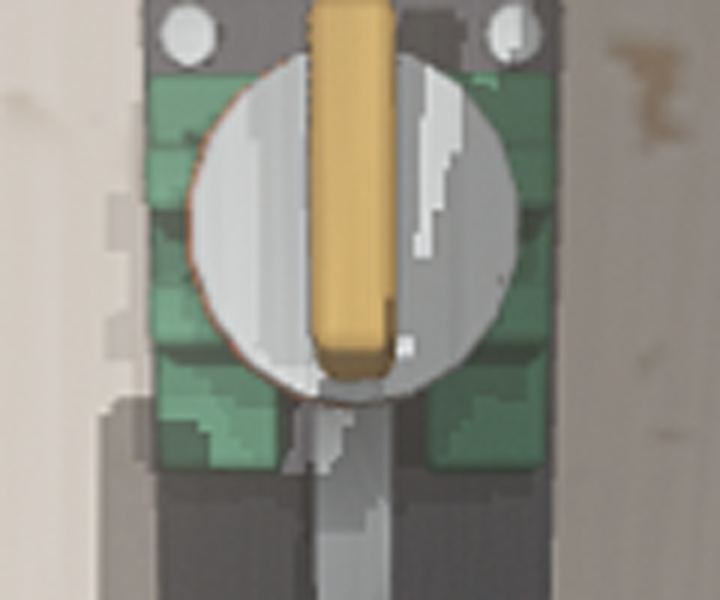

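{"name": "apply_moves", "arguments": {
  "targets": [1,0.005,-0.01,0.1,0,1,0,0,0.13,0,1,0,0,0.11,0,1,0,0,0.05,0,1,0,0,0,0,1,0,0,0,0]
}}

```text
clock: 17.7
position: [0.4862, -0.1746, 0.0225]
ee_rot: [3.137, 0.077, -0.007]
force: [0.1, 1.1, -0.9]
width: 0.006
```

```bash
python3 -c "
from h import *
to([.518,-.173,.021]);
b=snap('scene','s11.png')
cv2.imwrite('pics/s11z.png',cv2.resize(b[90:220,270:430,::-1],None,fx=4.5,fy=4.5,interpolation=cv2.INTER_CUBIC))
snap('wrist','w11.png')"
```

```text
17.7 pos [ 0.4862 -0.1746  0.0225] h 2.8 w 0.006 F [ 0.1  1.1 -0.9] T [ 0.04 -0.   -0.01] tilt [-0.0042 -0.004 ] j7 -1.28
share [ 0.0797 -0.0002  0.0034]
```

View pics/s11z.png

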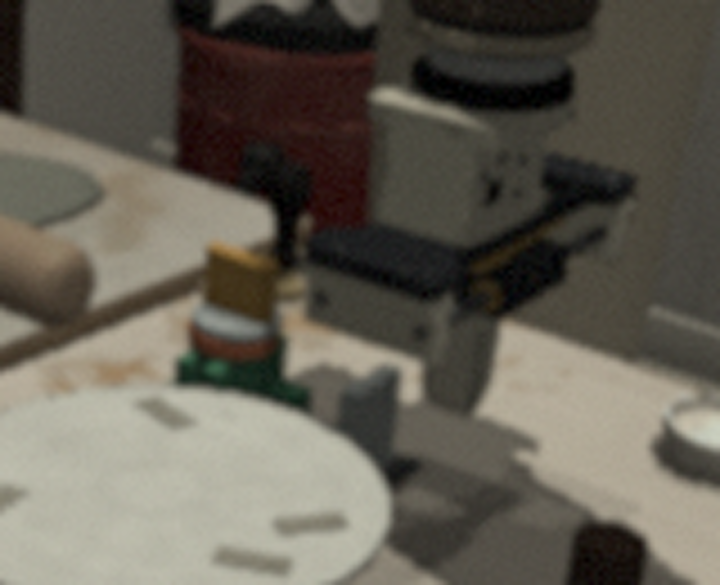

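View pics/w11.png

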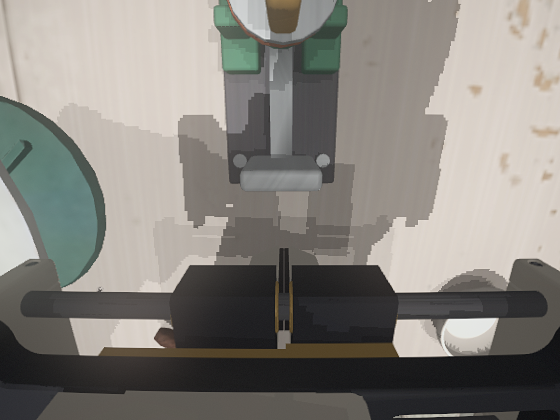

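```bash
python3 -c "
from h import *
S=cam('scene')
def aty(u,v,y):
  t,d=ray(S,(270+u/4.5,90+v/4.5));return t+d*(y-t[1])/d[1]
print('tip',aty(468,412,-.165),'block low corners',aty(425,355,-.08),aty(310,308,-.08),'bar',aty(243,262,-.168),aty(275,335,-.168))
c=cam('scene');print(proj(c,[[.486,-.174,.0225],[.486,-.174,.06]]))"
```

```text
tip [ 0.47054591 -0.165       0.07044722] block low corners [ 0.44473627 -0.08        0.13801223] [ 0.50940053 -0.08        0.13939324] bar [ 0.62136422 -0.168       0.10293115] [ 0.59620086 -0.168       0.06869742]
[[368.14772984 196.57870137]
 [370.04388892 182.15323537]]
```

{"name": "apply_moves", "arguments": {
  "targets": [1,0,0,0.035,0,1,0.03,0,0,0,1,0.03,0,0,0,1,0,0,0,0]
}}

```text
clock: 18.3
position: [0.5108, -0.1732, 0.0079]
ee_rot: [3.137, 0.077, -0.006]
force: [1.3, 0.5, -0.3]
width: 0.001
```

```bash
python3 -c "
from h import *
to([.518,-.173,.0085]);
b=snap('scene','s12.png')
cv2.imwrite('pics/s12z.png',cv2.resize(b[90:220,270:430,::-1],None,fx=4.5,fy=4.5,interpolation=cv2.INTER_CUBIC))
w=snap('wrist','w12.png')"
```

```text
18.3 pos [ 0.5108 -0.1732  0.0079] h 2.82 w 0.001 F [ 1.3  0.5 -0.3] T [ 0.02  0.02 -0.01] tilt [-0.0039 -0.0039] j7 -1.29
share [ 0.018   0.0003 -0.0017]
```

View pics/s12z.png

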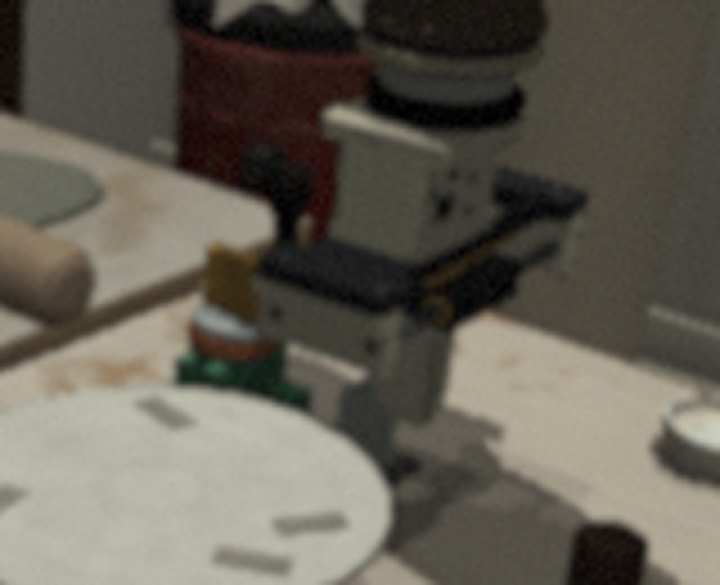

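View pics/w12.png

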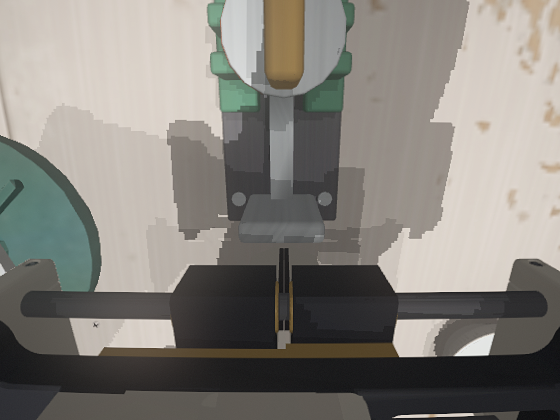

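{"name": "apply_moves", "arguments": {
  "targets": [1,0.02,0,0,0,1,0.02,0,0,0,1,0.02,0,0,0,1,0,0,0,0]
}}

```text
clock: 18.9
position: [0.534, -0.1721, 0.0075]
ee_rot: [3.137, 0.077, -0.007]
force: [-0.4, 0.1, 0.5]
width: 0.005
```

```bash
python3 -c "
from h import *
to([.574,-.1704,.0085]);
w=snap('wrist','w13.png')"
```

```text
18.9 pos [ 0.534  -0.1721  0.0075] h 2.8 w 0.005 F [-0.4  0.1  0.5] T [-0.01 -0.01  0.05] tilt [-0.0044 -0.0039] j7 -1.3
share [ 0.1001  0.0006 -0.0029]
```

View pics/w13.png

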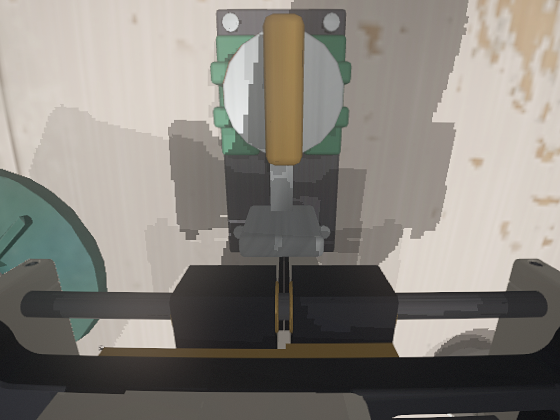

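{"name": "apply_moves", "arguments": {
  "targets": [1,0.025,0,0,0,1,0.025,0,0,0,1,0.015,0,0,0,1,0,0,0,0]
}}

```text
clock: 19.45
position: [0.5604, -0.1709, 0.0075]
ee_rot: [3.137, 0.077, -0.006]
force: [-0.3, 0.4, -0.4]
width: 0.002
```

```bash
python3 -c "
from h import *
to([.574,-.1704,.0085]);
b=snap('scene','s14.png')
cv2.imwrite('pics/s14z.png',cv2.resize(b[90:220,270:430,::-1],None,fx=4.5,fy=4.5,interpolation=cv2.INTER_CUBIC))
w=snap('wrist','w14.png')"
```

```text
19.45 pos [ 0.5604 -0.1709  0.0075] h 2.8 w 0.002 F [-0.3  0.4 -0.4] T [ 0.01 -0.01  0.02] tilt [-0.0035 -0.0039] j7 -1.31
share [ 0.0341  0.0005 -0.0027]
```

View pics/s14z.png

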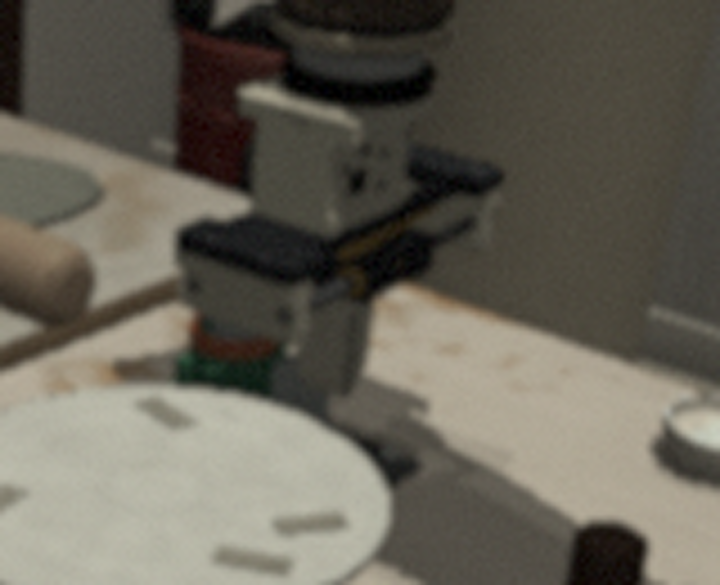

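View pics/w14.png

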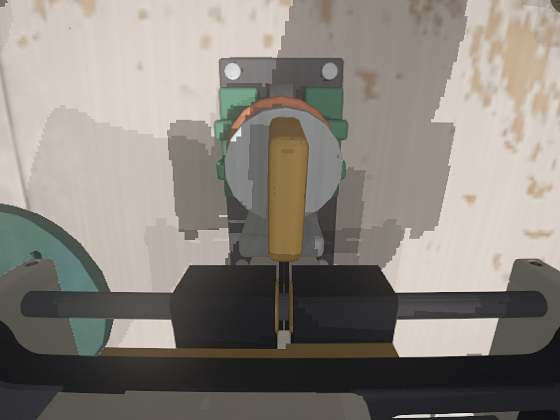

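{"name": "apply_moves", "arguments": {
  "targets": [1,-0.003,0,0,0,1,0,0,-0.0175,0,1,0.015,0,0,0,1,0.01,0,0,0,1,0,0,0,0]
}}

```text
clock: 20.18
position: [0.5684, -0.1705, 0.0143]
ee_rot: [3.137, 0.076, -0.007]
force: [-0.8, 0.3, 0.9]
width: 0.006
```

```bash
python3 -c "
from h import *
to([.574,-.1704,.0145]);
w=snap('wrist','w15.png')"
```

```text
20.18 pos [ 0.5684 -0.1705  0.0143] h 2.79 w 0.006 F [-0.8  0.3  0.9] T [0.01 0.05 0.02] tilt [-0.0047 -0.0039] j7 -1.32
share [ 0.0141  0.0004 -0.0005]
```

View pics/w15.png

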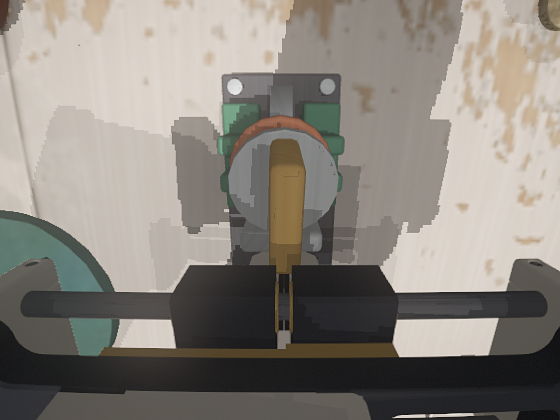

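{"name": "apply_moves", "arguments": {
  "targets": [1,0.01,0,0,0,1,0.006,0,0,0,1,0,0,0,0]
}}

```text
clock: 20.6
position: [0.5699, -0.1704, 0.0136]
ee_rot: [3.138, 0.075, -0.02]
force: [-13.0, 0.6, 9.1]
width: 0.004
```

```bash
python3 -c "
from h import *
to([.578,-.1704,.0145])"
```

```text
20.6 pos [ 0.5699 -0.1704  0.0136] h 2.73 w 0.004 F [-13.    0.6   9.1] T [0.07 2.84 0.01] tilt [-0.0129 -0.0032] j7 -1.32
share [ 0.0203  0.0011 -0.0025]
```

```bash
python3 -c "
from h import *
b=snap('scene','s16.png')
cv2.imwrite('pics/s16z.png',cv2.resize(b[90:220,270:430,::-1],None,fx=4.5,fy=4.5,interpolation=cv2.INTER_CUBIC))
w=snap('wrist','w16.png')
t=snap('top','t16.png')
cv2.imwrite('pics/w16z.png',cv2.resize(w[60:300,180:380,::-1],None,fx=2.5,fy=2.5,interpolation=cv2.INTER_CUBIC))"
```

```text
(no output)
```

View pics/s16z.png

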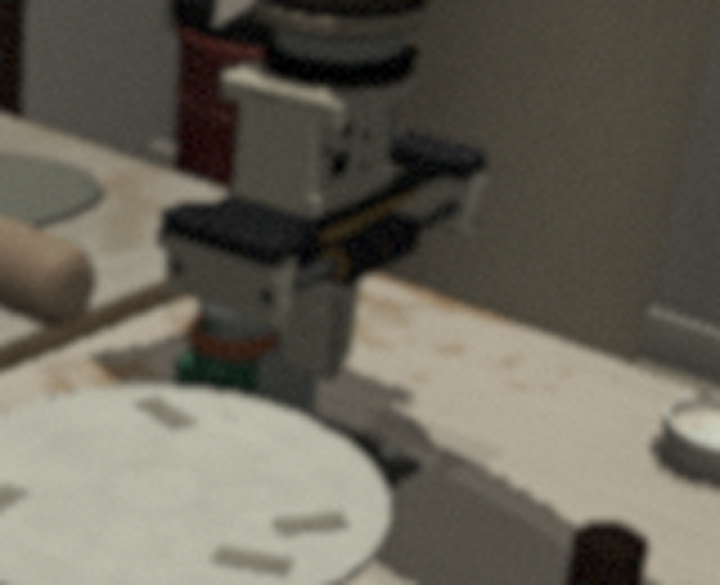

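View pics/w16z.png

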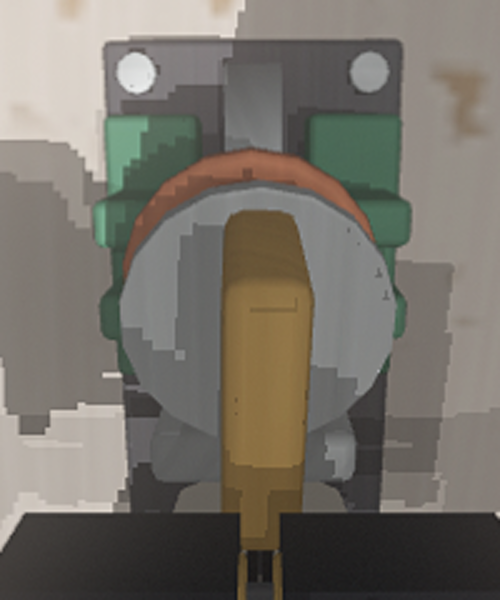

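{"name": "apply_moves", "arguments": {
  "targets": [1,-0.012,0,0,0,1,0,0,0,0]
}}

```text
clock: 21.0
position: [0.5698, -0.1704, 0.0145]
ee_rot: [3.137, 0.076, -0.007]
force: [-0.3, 0.6, -0.4]
width: 0.005
```

```bash
python3 -c "
from h import *
to([.578,-.1704,.0145])"
```

```text
21.0 pos [ 0.5698 -0.1704  0.0145] h 2.78 w 0.005 F [-0.3  0.6 -0.4] T [ 0.02  0.02 -0.03] tilt [-0.0043 -0.0038] j7 -1.32
share [ 0.0205  0.0009 -0.0001]
```

{"name": "apply_moves", "arguments": {
  "targets": [1,-0.05,0,0,0,1,-0.12,0,0,0,1,-0.06,0,-0.1,0,1,0,0,-0.12,0,1,0,0,-0.12,0,1,0,0,0,0,1,0,0,0,0]
}}

```text
clock: 21.88
position: [0.4784, -0.1743, 0.1507]
ee_rot: [3.137, 0.077, -0.007]
force: [0.2, -0.9, 0.2]
width: 0.007
```

```bash
python3 -c "
from h import *
to([.578,-.1704,.0145])
s=arm.observe();np.save('s17.npy',s,allow_pickle=True)
w=snap('wrist','w17.png')
cv2.imwrite('pics/w17z.png',cv2.resize(w[0:150,200:380,::-1],None,fx=4,fy=4,interpolation=cv2.INTER_CUBIC))
b=snap('scene','s17.png')
cv2.imwrite('pics/s17z.png',cv2.resize(b[100:210,270:400,::-1],None,fx=5,fy=5,interpolation=cv2.INTER_CUBIC))"
```

```text
21.88 pos [ 0.4784 -0.1743  0.1507] h 2.8 w 0.007 F [ 0.2 -0.9  0.2] T [ 0.05  0.01 -0.  ] tilt [-0.0047 -0.0039] j7 -1.28
share [0.2507 0.0012 0.3393]
```

View pics/w17z.png

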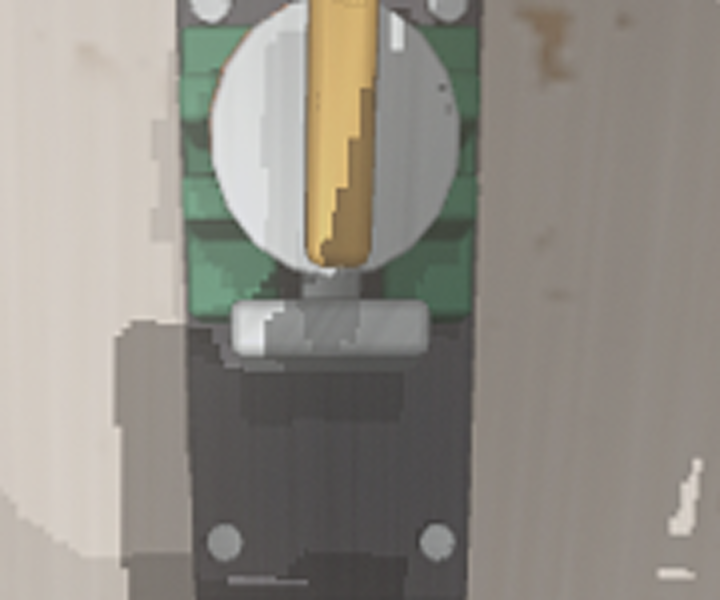

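View pics/s17z.png

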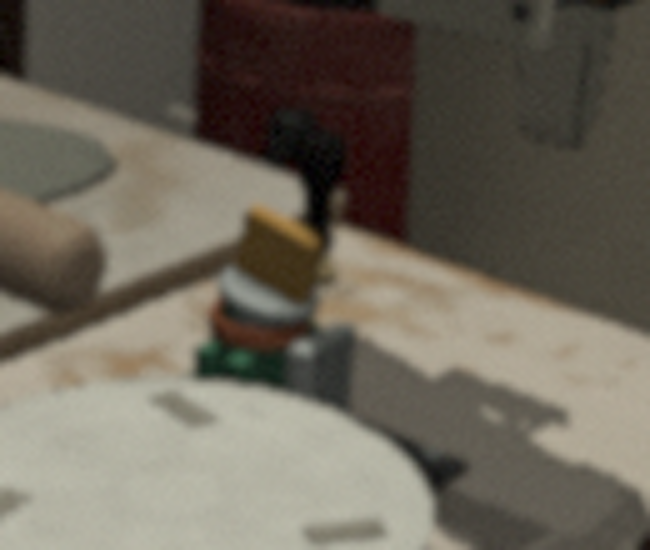

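```bash
python3 -c "
from h import *
s=np.load('s17.npy',allow_pickle=True).item();c=cam('wrist',s)
f=lambda u,v,z:onz(c,(200+u/4-.375,0+v/4-.375),z)
print('head outer edge',f(232,353,.064),f(428,355,.064))
def pr(c,yaw,pitch,o,pts):
  Rm=R.from_euler('ZY',[yaw,pitch],degrees=True).as_matrix();return proj(c,(Rm@np.array(pts).T).T+o)
S=cam('scene')
a=np.linspace(0,2*np.pi,37)
pts=[[-.022,.006,.042],[-.022,-.006,.042],[.022,.006,.042],[.022,-.006,.042],[-.022,0,.006]]
fl=np.c_[.025*np.cos(a),.025*np.sin(a),a*0+.006]
for p in(0,-3,-6,-9):
  o=[.6255,-.167,.073]
  print(p,((pr(c,2.8,p,o,pts)-[200,0]+.375)*4).round().tolist())
  q=((pr(c,2.8,p,o,fl)-[200,0])*4);print('  fl',q.min(0).round(),q.max(0).round())
  print('  scene',((pr(S,2.8,p,o,pts)-[270,100]+.4)*5).round().tolist())
  q=((pr(S,2.8,p,o,fl)-[270,100])*5);print('  fl',q[q[:,0].argmin()].round(),q[q[:,0].argmax()].round(),q.min(0).round(),q.max(0).round())
"

```

```text
head outer edge [ 0.58065584 -0.14764857  0.064     ] [ 0.58226121 -0.19042242  0.064     ]
0 [[295.0, 197.0], [365.0, 197.0], [293.0, -94.0], [366.0, -94.0], [330.0, 232.0]]
  fl [201. -34.] [455. 247.]
  scene [[295.0, 234.0], [310.0, 227.0], [222.0, 209.0], [237.0, 202.0], [297.0, 300.0]]
  fl [208. 283.] [311. 287.] [208. 265.] [311. 306.]
-3 [[296.0, 212.0], [364.0, 212.0], [292.0, -81.0], [366.0, -81.0], [330.0, 235.0]]
  fl [201. -35.] [455. 249.]
  scene [[298.0, 237.0], [314.0, 230.0], [226.0, 208.0], [241.0, 201.0], [298.0, 302.0]]
  fl [208. 282.] [311. 289.] [208. 263.] [311. 308.]
-6 [[296.0, 227.0], [364.0, 226.0], [292.0, -68.0], [366.0, -68.0], [330.0, 237.0]]
  fl [201. -35.] [455. 251.]
  scene [[302.0, 241.0], [317.0, 234.0], [229.0, 207.0], [245.0, 201.0], [298.0, 305.0]]
  fl [209. 280.] [311. 291.] [209. 261.] [311. 310.]
-9 [[296.0, 240.0], [364.0, 240.0], [292.0, -54.0], [366.0, -54.0], [330.0, 239.0]]
  fl [202. -35.] [455. 253.]
  scene [[305.0, 245.0], [320.0, 238.0], [233.0, 207.0], [249.0, 200.0], [298.0, 307.0]]
  fl [210. 279.] [311. 293.] [210. 260.] [311. 312.]
```

{"name": "apply_moves", "arguments": {
  "targets": [1,0,-0.002,0.12,0,1,0.06,0,0.11,0,1,0.1,0,0,0,1,0.05,0,0,0,1,0,0,0,0]
}}

```text
clock: 22.6
position: [0.562, -0.1692, 0.0567]
ee_rot: [3.138, 0.078, -0.011]
force: [0.1, -0.2, 0.4]
width: 0.009
```

```bash
python3 -c "
from h import *
to([.58,-.169,.058])
w=snap('wrist','w18.png')
cv2.imwrite('pics/w18z.png',cv2.resize(w[60:300,180:380,::-1],None,fx=2.5,fy=2.5,interpolation=cv2.INTER_CUBIC))
b=snap('scene','s18.png')
cv2.imwrite('pics/s18z.png',cv2.resize(b[100:210,270:400,::-1],None,fx=5,fy=5,interpolation=cv2.INTER_CUBIC))"
```

```text
22.6 pos [ 0.562  -0.1692  0.0567] h 2.84 w 0.009 F [ 0.1 -0.2  0.4] T [ 0.04  0.06 -0.03] tilt [-0.007  -0.0032] j7 -1.32
share [ 0.0451  0.0017 -0.0035]
```

View pics/w18z.png

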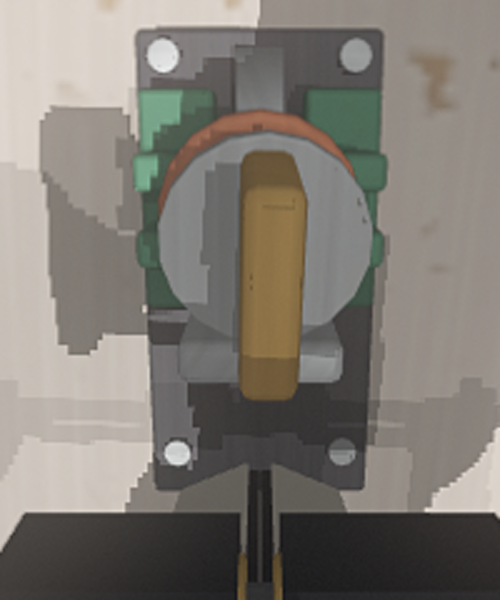

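View pics/s18z.png

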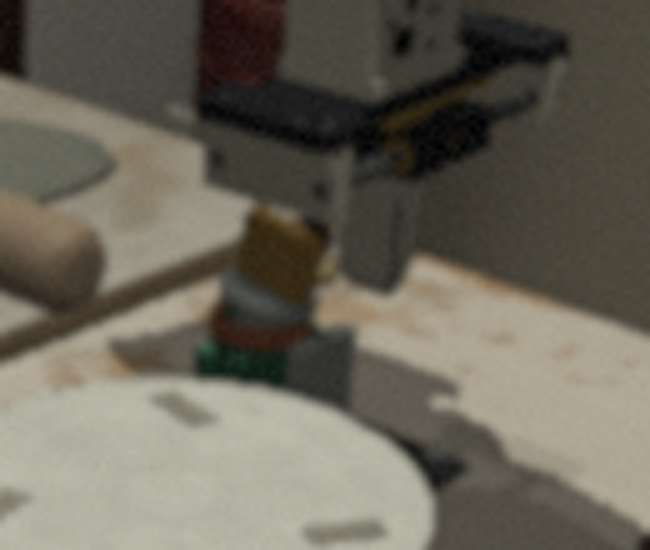

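{"name": "apply_moves", "arguments": {
  "targets": [1,0.025,0,0,0,1,0.02,0,0,0,1,0.012,0,0,0,1,0,0,0,0]
}}

```text
clock: 23.2
position: [0.5847, -0.1687, 0.0583]
ee_rot: [3.137, 0.076, -0.008]
force: [-0.4, 0.1, -0.6]
width: 0.004
```

```bash
python3 -c "
from h import *
to([.592,-.169,.058])
w=snap('wrist','w19.png')
cv2.imwrite('pics/w19z.png',cv2.resize(w[60:300,180:380,::-1],None,fx=2.5,fy=2.5,interpolation=cv2.INTER_CUBIC))
b=snap('scene','s19.png')
cv2.imwrite('pics/s19z.png',cv2.resize(b[100:210,270:400,::-1],None,fx=5,fy=5,interpolation=cv2.INTER_CUBIC))"
```

```text
23.2 pos [ 0.5847 -0.1687  0.0583] h 2.79 w 0.004 F [-0.4  0.1 -0.6] T [ 0.03  0.   -0.01] tilt [-0.0051 -0.0039] j7 -1.32
share [0.0183 0.0016 0.0007]
```

View pics/w19z.png

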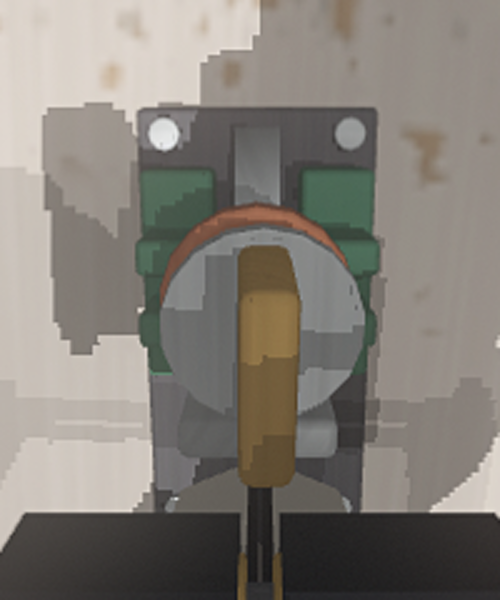

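View pics/s19z.png

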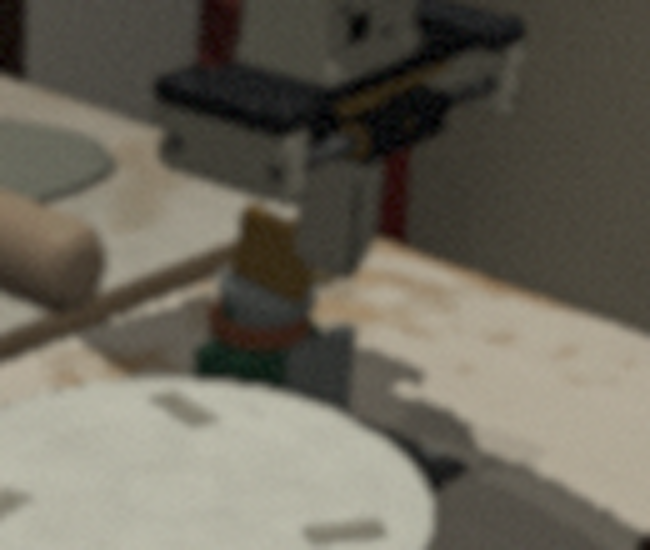

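{"name": "apply_moves", "arguments": {
  "targets": [1,0.008,0,0,0,1,0.007,0,0,0,1,0,0,0,0,1,0,0,0,0]
}}

```text
clock: 23.8
position: [0.5903, -0.1685, 0.0582]
ee_rot: [3.137, 0.076, -0.009]
force: [-0.0, -0.1, -0.1]
width: 0.007
```

```bash
python3 -c "
from h import *
to([.592,-.169,.058])
w=snap('wrist','w20.png')
cv2.imwrite('pics/w20z.png',cv2.resize(w[60:300,180:380,::-1],None,fx=2.5,fy=2.5,interpolation=cv2.INTER_CUBIC))
b=snap('scene','s20.png')
cv2.imwrite('pics/s20z.png',cv2.resize(b[100:210,270:400,::-1],None,fx=5,fy=5,interpolation=cv2.INTER_CUBIC))"
```

```text
23.8 pos [ 0.5903 -0.1685  0.0582] h 2.78 w 0.007 F [-0.  -0.1 -0.1] T [-0.02 -0.03 -0.  ] tilt [-0.0053 -0.0038] j7 -1.33
share [0.0043 0.0014 0.0006]
```

View pics/w20z.png

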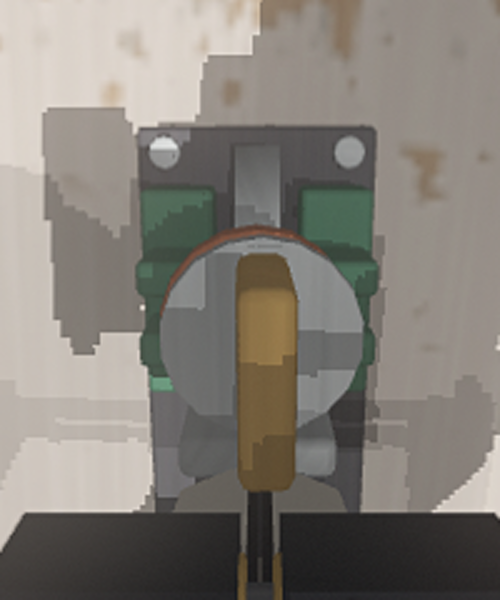

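View pics/s20z.png

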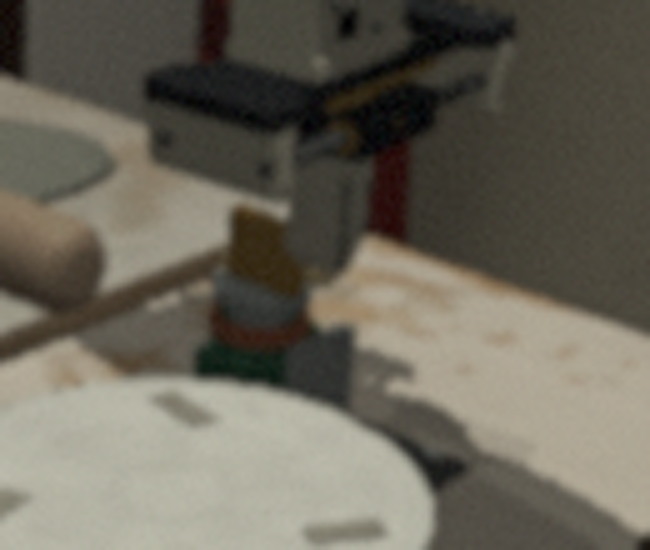

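{"name": "apply_moves", "arguments": {
  "targets": [1,0.007,0,0,0,1,0,0,0,0,1,-0.02,0,0,0,1,-0.1,0,0,0,1,-0.12,0,-0.08,0,1,-0.05,0,-0.12,0,1,0,0,0,0,1,0,0,0,0]
}}

```text
clock: 24.9
position: [0.4775, -0.1737, 0.1389]
ee_rot: [3.137, 0.076, -0.007]
force: [-0.2, 0.1, -1.4]
width: 0.004
```

```bash
python3 -c "
from h import *
to([.592,-.169,.058])
s=arm.observe();np.save('s21.npy',s,allow_pickle=True)
w=snap('wrist','w21.png')
cv2.imwrite('pics/w21z.png',cv2.resize(w[0:150,200:380,::-1],None,fx=4,fy=4,interpolation=cv2.INTER_CUBIC))
b=snap('scene','s21.png')
cv2.imwrite('pics/s21z.png',cv2.resize(b[100:210,270:400,::-1],None,fx=5,fy=5,interpolation=cv2.INTER_CUBIC))
c=cam('wrist',s);S=cam('scene')
def pr(c,yaw,pitch,o,pts):
  Rm=R.from_euler('ZY',[yaw,pitch],degrees=True).as_matrix();return proj(c,(Rm@np.array(pts).T).T+o)
a=np.linspace(0,2*np.pi,37)
pts=[[-.022,.006,.042],[-.022,-.006,.042],[.022,.006,.042],[.022,-.006,.042],[-.022,0,.006]]
fl=np.c_[.025*np.cos(a),.025*np.sin(a),a*0+.006]
for p in(0,-4):
  o=[.6255,-.167,.073]
  print(p,((pr(c,2.8,p,o,pts)-[200,0]+.375)*4).round().tolist())
  q=((pr(c,2.8,p,o,fl)-[200,0])*4);print('  fl',q.min(0).round(),q.max(0).round())
"
```

```text
24.9 pos [ 0.4775 -0.1737  0.1389] h 2.77 w 0.004 F [-0.2  0.1 -1.4] T [ 0.04  0.06 -0.01] tilt [-0.0047 -0.0039] j7 -1.28
share [0.2873 0.0014 0.2008]
0 [[297.0, 177.0], [370.0, 177.0], [294.0, -132.0], [371.0, -132.0], [333.0, 217.0]]
  fl [198. -64.] [465. 232.]
-4 [[297.0, 199.0], [370.0, 198.0], [294.0, -114.0], [372.0, -114.0], [333.0, 220.0]]
  fl [198. -65.] [465. 236.]
```

View pics/s21z.png

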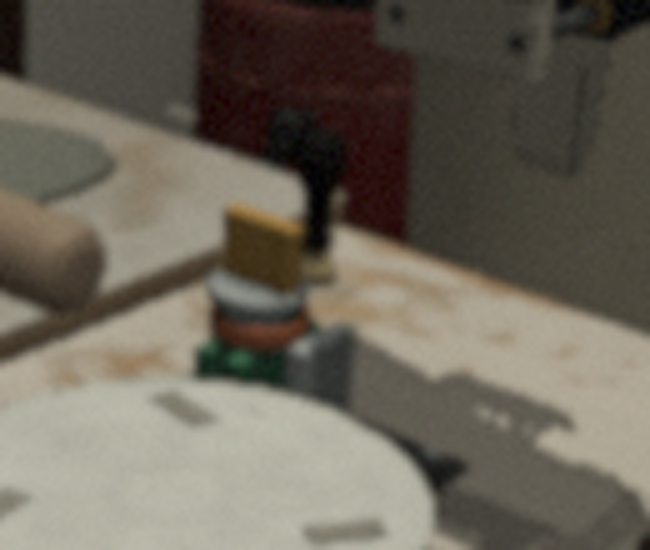

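View pics/w21z.png

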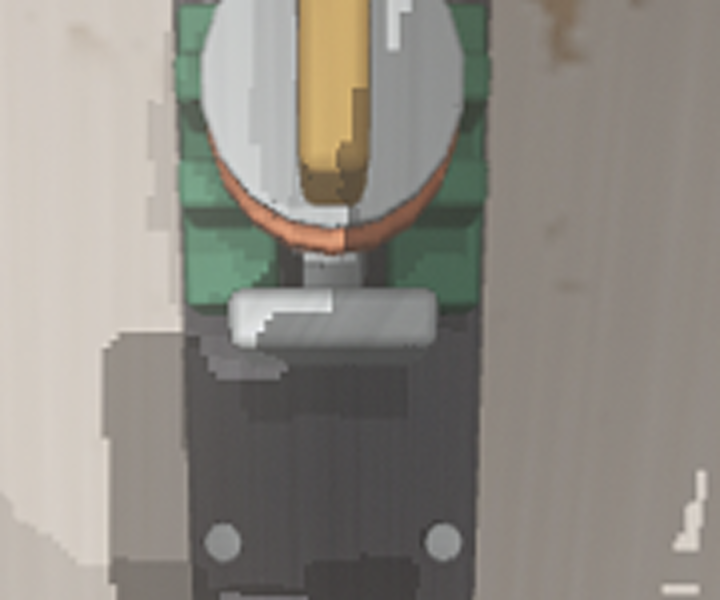

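{"name": "apply_moves", "arguments": {
  "targets": [1,0,0,-0.1,0,1,0,0,-0.05,0,1,0,0,0,0,1,0,0,0,0,1,0,0,0,0,1,0,0,0,0,1,0,0,0,0,1,0,0,0,0]
}}

```text
clock: 26.0
position: [0.478, -0.1735, 0.1988]
ee_rot: [3.137, 0.076, -0.009]
force: [-0.4, 0.3, 0.3]
width: 0.004
```

```bash
python3 -c "
from h import *
b=snap('scene','s22.png');to([.5,-.17,.2])"
```

```text
26.05 pos [ 0.478  -0.1735  0.1988] h 2.78 w 0.002 F [ 0.2 -0.7  0.1] T [ 0.05 -0.03  0.02] tilt [-0.0053 -0.0038] j7 -1.28
share [ 0.0554 -0.0061 -0.0032]
```

View pics/s22.png

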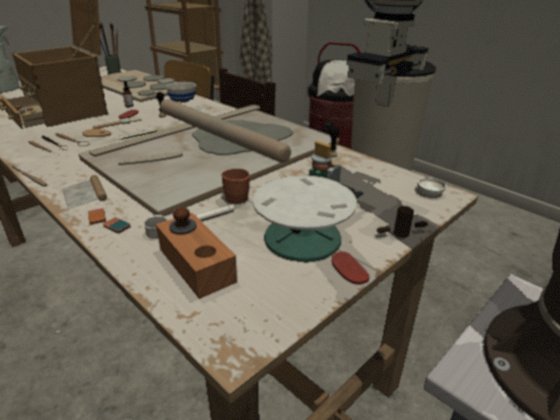

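The knob tool is still in the rest at (182,220). The bar tool stands upright in the socket at (322,157), and the gripper is clear of everything. I'm handing in now.

```bash
python3 -c "
from cell import arm
print(arm.sign_off())"
```

```text
the job is handed in; nothing more can be done
None
```

The job is done and handed in at about 26 s. The brass-bar tool went into the socket, was pressed home and twisted into line, then lifted loose by the wedge. It now stands upright in the socket.

- **Seating:** I put the shank in with the bar 45° off the wedge line and pressed to about 38 N. It stopped at the expected fully-home height, with the copper collar pushed down. I then twisted it into line (heading 2.8°, wedge line about 2.8°) and let go.
- **Wedge:** I pushed it to a hard stop. The head's outer face then measured 44 mm from the socket axis, which is the full 58 mm of travel.
- **Last checks:** The tool is lifted and in line with the wedge, and a picture about 1 s later still shows it standing. The knob tool is still in the rest, the gripper touches nothing, and contact forces read about zero.

Three things did not go cleanly:
- **Missed grasp:** The real fingertips sit about 4 cm short of the reported TCP, so the first grasp closed above the bar. I went lower and gripped it on the second try.
- **Lean after the wedge:** After I drew the gripper back, the tool leaned about 9° towards the robot; my gripper may have dragged it. I nudged the bar upright with shut fingers, and the later pictures agree with upright to within a few degrees.
- **Possible body contact:** At the wedge's end stop the force read -13 N in x with an unexplained 9 N upward. I could not rule out the gripper's body touching the bar then, though well under 40 N.

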